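# Draw down the sash of a vented vial cabinet with its hook rod

### The job

The sash of the vented vial cabinet has been left up and its pull ring has swung to some side: take the hook rod off its rest, feel the hook down through the ring and draw the sash down by it until the roller catches snap over and it sits fully home on the sill, pulling gently, no harder than that takes. Then unhook the rod without lifting the sash again, lay it back on its rest as it lay, hook hanging down over the same end, and let go. Because of the vapours inside, nothing but the rod may touch the sash and its ring; leave the other things on the bench where they stand.

Things in the scene. Friction and masses are not known exactly. Their poses are not given: they have to be found in the camera images.
- sash (a joint): height of the sliding sash above home, m: 0 = down on the sill, 0.07 to 0.105 as left open. Clear pane in an aluminium frame, 214 x 160 x 10 mm. Counterbalanced: stays where left, about 1 N of friction. Its pull ring stays where it was last swung, anywhere within 1.2 rad of straight out, either side; about 1 N swings it; firm stops a little beyond, to be felt. Over 12 N from the rod damages it
- rod_grip (a point): the hook rod's grip point, on the axis of its wooden handle, half-way up. x along the rod toward the hook, z up (opposite to the tip). Handle 16 mm wide (y), 30 high (z), rubber sleeve round the grip, from x = -115 to +25 mm. Mass about 0.14 kg, centre of mass about 40 mm behind this point. A steel wire 6 mm thick goes on along the axis to x = 48 mm, where the hook begins (see hook_tip)
- hook_tip (a point): rounded end of the hook, at x = 73, z = -20 mm of rod_grip's frame (same axes). From x = 48 the 6 mm wire rises to a crook, its top at x = 63.5, z = +10.5 mm (wire centre), then turns down to the tip. The inside of the crook's top (x = 63.5, z = +7.5) bears on the ring's wire when pulling; the tip then hangs about mid-hole. Throat 20 mm wide, open below
- rest_grip (a point): where rod_grip lies when the rod is on its rest, 55 mm above the worktop; axes as the lying rod: x along the rest to the hook's end, z up. The rest is a fixed grey plate 146 x 52 x 8 mm with two open-topped aluminium forks, one 72 mm behind this point for the handle, one 40 mm ahead for the wire. Between them the handle is free on both sides
- rest_tip (a point): where hook_tip lies when the rod is on its rest, 35 mm above the worktop, past the end of the plate. Forks: the handle's slot is 20 mm wide, its bottom 40 mm above the worktop; the wire's slot is 11 mm wide, bottom at 52 mm; both flare out above, up to about 70 mm
- cabinet: white vented cabinet, 250 wide, 100 deep, 320 mm high (a vent stub on top to 356); fixed. Origin at the middle of its underside; x into the cabinet (front to -x), y along its front, z up. The sash's front face is 63 mm in front of the origin. Five vials stand behind the sash
- beaker: glass beaker 55 mm across, 70 mm high; origin under its centre; bystander
- timer: grey bench timer 62 x 62 x 18 mm; origin under its centre; bystander
- tape_roll: roll of tape lying flat, 75 mm across, 19 mm high; origin under its centre; bystander
- petri_dish: shallow dish 57 mm across, 13 mm high; origin under its centre; bystander
- dropper_bottle: amber dropper bottle 34 mm across, 114 mm high; origin under its centre; bystander
- bottle_blank: clear screw-cap bottle 60 mm across, 120 mm high; origin under its centre; bystander
- catch (a point): left one of two spring roller catches: black blocks at the foot of both guides, 62 mm up. In the sash's last 9 mm its studs meet the rollers: the pull needed rises to about 4 to 7 N and, short of 3 mm, it springs up again if let go; below 3 mm the rollers draw it home and hold it down with about 3 N. The stop on the sill is hard
- ring_pin (a point): upright pin on the middle of the sash's top rail, 10 mm in front of the sash's face, at the ring's mid-height; rides with the sash (180 mm above the worktop when home). Axes x into the cabinet (robot's side -x), y along the sash, z up. A level steel ring on a short stem swings on it: hole 15 mm, wire 5 mm, hole centre 40 mm from the pin. Its swing is not measured (see sash)

How it is judged:
On the way, in this order (a step that is already met when the one before it is completed fails the run):
1. the sash is being drawn down with the hook through the ring (value of joint sash below 0.06 m and z of hook_tip in the frame of ring_pin below -0.012 m and horizontal distance between hook_tip and ring_pin between 0.029 and 0.052 m), for 0.05 s.
2. the sash is home, with the hook still in the ring (value of joint sash below 0.002 m and z of hook_tip in the frame of ring_pin below -0.012 m and horizontal distance between hook_tip and ring_pin between 0.029 and 0.052 m), for 0.1 s.
At the end, for the whole second after the job is handed in: The sash is within 2 mm of home, and the rod lies still in both forks of its rest, its grip point within 12 mm and its hook's tip within 15 mm of where they lay, hook hanging down over the same end (value of joint sash below 0.002 m and distance between rod_grip and rest_grip below 0.012 m and distance between hook_tip and rest_tip below 0.015 m and linear speed of rod below 0.02 m/s); the robot touches nothing.
It fails at once if the robot itself touches the sash or its ring (contact force between any of the fingers, the arm and sash above 0.5 N).
It fails at once if more than 12 N between the rod and the sash or its ring (contact force between rod and sash above 12 N).
It fails at once if a bystander is moved by more than 20 mm (distance of any of beaker, timer, tape_roll, petri_dish, dropper_bottle, bottle_blank from where it was at the start of the episode above 0.02 m).
It also fails if it takes over 72 s, if anything falls off the work surface, if the arm or the gripper's body presses on something with over 40 N, if the wrist force passes 120 N, or if a joint passes its speed limit or range.

### The arm

A 7-joint arm with a two-finger parallel gripper is mounted at the origin on a cart in front of the work surface, level with it; the furniture and walls round the work are solid. World frame = base frame: x ahead of the robot, y to its left, z up, the work surface at z = 0. Lengths are in m, angles in rad, forces in N, time in s.
With the tool pointing down it reaches from about 0.4 to 0.75 m from the base axis. Payload 19.5 kg.
Tool frame: the origin (TCP) lies midway between the tips of the shut fingers; the grasp point (between the pads) lies env.tcp_to_grasp behind it (env.tcp_to_grasp is the distance from the TCP to the grasp point, in m); z points along the fingers, x is the direction in which the jaws open and shut, and the axes are right-handed (so a half turn about z gives the same grasp; the last joint's range is limited). The gripper opens to 85 mm and grips with 20 to 120 N. Pads are 22 mm wide; open, the fingers measure 114 mm over their backs; the gripper's body (76 mm by 85 mm) begins 54 mm behind the grasp point. The pads swing forward as they close: fully open they stand 13 mm farther back than shut.
Start: joints at [1.144, 0.707, -0.028, 1.485, 0.022, 0.951, -0.075], TCP at [0.216, -0.533, 0.209] pointing down, gripper open.
Joint ranges: [-2.71, 2.71], [-0.32, 2.16], [-1.57, 1.52], [0, 2.45], [-1.46, 4.6], [0, 2.02], [-2.83, 2.83]. Speed limits (rad/s): [1.89, 1.89, 2.57, 2.57, 3.01, 3.01, 3.01].

### API

Orientations are given as a rotation vector (axis times angle).
In Python, from bench import get_obs, eyes, env gives the robot as it stands. The module is installed in compiled form; this text tells all that it offers.
- The arm moves only by the shell command python3 -m jog 'ROWS' [FORCE]. ROWS is JSON, a list of rows, each a list of 7 numbers: the turn, a rotation vector about the tool's x, y, z in degrees, then the shift along the tool's x, y, z in mm, then the finger opening in mm, from 0 to 85.4. A call has 1 to 5 rows; each row is the pose to reach, as a shift and turn from the pose commanded when the call began, along the tool's axes at that moment; what a row does not reach only later rows make up. A row lasts 1/12 s, in which the tool goes at most 41.7 mm and 7.16 degrees, less where a joint would pass 70% of its speed; a pose out of reach is approached as far as the arm can. A call with a gripper value outside its range is refused whole. The fingers move at their own pace and stop on an object; FORCE is the grip in N (left out, the last holds). Time passes only in rows, so rows that repeat a pose let the fingers close. It gives the time, the measured TCP pose, the force and the opening at its end, in the units of the state.
- get_obs(): the state, without advancing time (a new reading comes with each control period).
- eyes.camera(name): name is "scene" or "top" or "wrist"; returns (picture, depth): 384x512x3 uint8, blue, green, red; 384x512 float32, m along the optical axis (not along the pixel's ray), 0 where there is no reading.
- eyes.get_calibration(name): a dict with "vertical_fov" (degrees; the focal length in pixels is half the picture's height over the tangent of half this angle, whatever the lens; pixels are square), "cx", "cy" (the principal point, pixels), "R" (3x3) and "t" (3): a world point X has camera coordinates R X + t; the wrist camera has in their place "mount" (4x4, takes a point from camera to tool coordinates, whose origin is the TCP and whose axes are the tool frame's). Camera axes: x right, y down, z forward; pixel columns grow to the right and rows downward; lengths in m; the calibration is good to about 2 mm. The wrist camera is an equidistant fisheye: a pixel r from the principal point sees the ray r / f radians off the axis. A picture is of the moment at which its call begins: read the wrist's pose just before it. get_calibration takes no time and is no camera call.
- env.job_done(): hands the job in, once; it reports no verdict.
The state is a dict: "time_s": time; "q": joint angles; "joint_vel": joint speeds; "joint_efforts": joint torques, N m; "ee_pos": TCP position; "tool_rot": TCP orientation; "contact_force": force on the tool from outside, world axes, zero at the start; "wrist_torque": the same for the moment, N m; "grip_width": finger opening in m.
Only numpy, scipy, OpenCV 4.12 (cv2) and the standard library are available. Lean on these libraries where they do the work, as an engineer would, in place of code of your own. Each camera call takes 0.05 s, during which the arm holds its last target. There are 200 camera calls.

## Working session

There is one attempt and no reset: what is moved stays moved. The work goes in short steps, Python scripts to look and compute and a shell command to move; the robot and the scene stay as the last step left them, time stands still between calls to the robot, and variables do not carry over. Pictures are saved under pics/ and viewed, on a budget of 10 in all, crops included, one or two more only if the job needs it, and the job is handed in when it is done.

```bash
mkdir -p pics; ls; cat > h.py <<'E'
import numpy as np, cv2
from bench import get_obs, eyes, env
from scipy.spatial.transform import Rotation as R
def tool(o=None):
    o=o or get_obs(); T=np.eye(4); T[:3,:3]=R.from_rotvec(o["tool_rot"]).as_matrix(); T[:3,3]=o["ee_pos"]; return T
def foc(c): return 192/np.tan(np.radians(c["vertical_fov"])/2)
def cam2world(n,T=None):
    c=eyes.get_calibration(n)
    if n=="wrist": return T@np.array(c["mount"])
    M=np.eye(4); Rm=np.array(c["R"]); M[:3,:3]=Rm.T; M[:3,3]=-Rm.T@np.array(c["t"]); return M
def ray(n,u,v,T=None):
    c=eyes.get_calibration(n); f=foc(c); x,y=u-c["cx"],v-c["cy"]
    if n=="wrist":
        r=np.hypot(x,y)+1e-9; a=r/f; d=np.array([np.sin(a)*x/r,np.sin(a)*y/r,np.cos(a)])
    else: d=np.array([x/f,y/f,1.])
    M=cam2world(n,T); return M[:3,3],M[:3,:3]@d
def onz(n,u,v,z,T=None):
    o,d=ray(n,u,v,T); return o+d*(z-o[2])/d[2]
def depthpt(n,u,v,z,T=None):
    o,d=ray(n,u,v,T)
    if n=="wrist":
        M=cam2world(n,T); d=d/(d@M[:3,2])
    return o+d*z
def proj(n,X,T=None):
    c=eyes.get_calibration(n); M=np.linalg.inv(cam2world(n,T)); p=M[:3,:3]@np.array(X)+M[:3,3]; f=foc(c)
    if n=="wrist":
        r=np.hypot(p[0],p[1]); a=np.arctan2(r,p[2]); return c["cx"]+f*a*p[0]/r,c["cy"]+f*a*p[1]/r
    return c["cx"]+f*p[0]/p[2],c["cy"]+f*p[1]/p[2]
def tri(o1,d1,o2,d2):
    A=np.stack([d1,-d2],1); s=np.linalg.lstsq(A,o2-o1,rcond=None)[0]; a,b=o1+s[0]*d1,o2+s[1]*d2
    return (a+b)/2,np.linalg.norm(a-b)
E
python3 - <<'E'
from h import *
o=get_obs(); print(o, env.tcp_to_grasp)
for n in("scene","top"):
    p,d=eyes.camera(n); np.savez(f"pics/{n}0.npz",p=p,d=d); cv2.imwrite(f"pics/{n}0.png",cv2.resize(p,(800,600),interpolation=cv2.INTER_CUBIC))
    c=eyes.get_calibration(n);print(n,c, cam2world(n)[:3,3])
E
```

```text
pics
{'time_s': 0.0, 'q': array([ 1.14430718,  0.70710053, -0.02763551,  1.48500586,  0.02199556,
        0.9508921 , -0.07549138]), 'joint_vel': array([-0.00047863, -0.00113355, -0.00161398,  0.00011189, -0.00150549,
       -0.0003861 , -0.00056728]), 'joint_efforts': array([-1.04429455e-04, -8.83207798e+01,  1.23452291e+00, -2.36160064e+01,
        1.68535643e-02,  6.61486178e-03, -4.21547486e-05]), 'ee_pos': array([ 0.21573246, -0.53268079,  0.20812711]), 'tool_rot': array([-2.60473545e+00,  1.75533055e+00,  1.45484455e-03]), 'contact_force': array([-0.55194746, -0.72804542,  0.5978823 ]), 'wrist_torque': array([-0.04124855, -0.05521969, -0.03096202]), 'grip_width': 0.08508788179557522} 0.0187
scene {'vertical_fov': 46.00380988217617, 'cx': 253.47253307080254, 'cy': 187.8104231432851, 'R': array([[ 0.8968424 , -0.44232568,  0.00465903],
       [-0.29531417, -0.60654274, -0.73817034],
       [ 0.3293376 ,  0.66064658, -0.67459828]]), 't': array([-0.46798696,  0.26366893,  1.39361676])} [ 0.03860532 -0.96776432  1.13694442]
top {'vertical_fov': 51.59768189500965, 'cx': 257.2469937225615, 'cy': 193.155733248754, 'R': array([[-6.74208982e-03, -9.99977271e-01,  3.50526855e-05],
       [-9.94253482e-01,  6.69975348e-03, -1.06841597e-01],
       [ 1.06838934e-01, -7.55186898e-04, -9.94276054e-01]]), 't': array([0.01563419, 0.53261061, 1.40462699])} [0.37958651 0.01312623 1.4534914 ]
```

View pics/scene0.png

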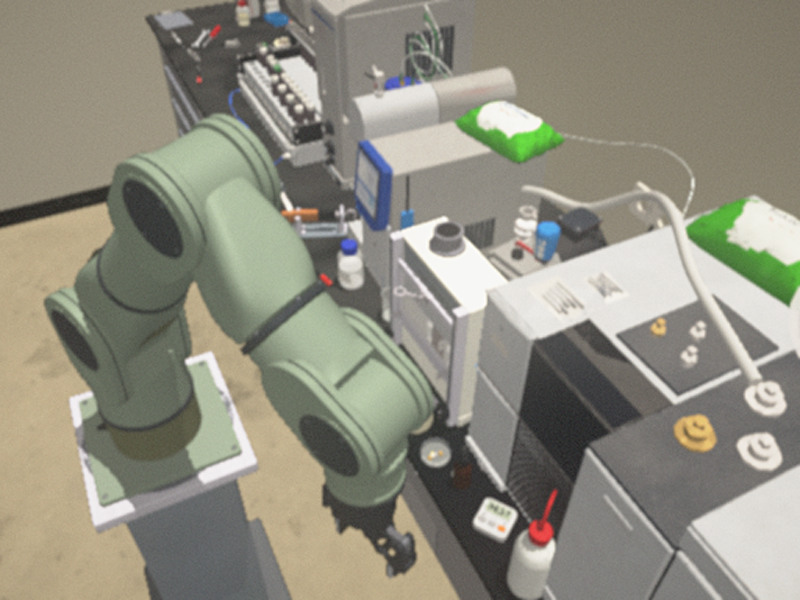

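View pics/top0.png

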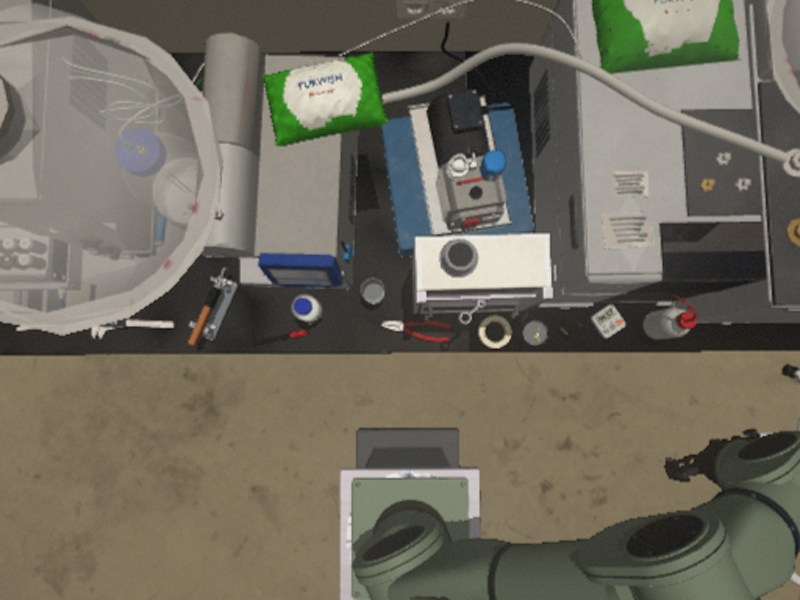

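The top view shows the orange-handled rod on its rest at about (208,312) of 800x600, with the hook towards (222,275). The cabinet is at (482,265), and the pull ring at about (470,312) points left-forward. Next I measure these and zoom in.

```bash
python3 - <<'E'
from h import *
z=np.load("pics/top0.npz");p,d=z["p"],z["d"];s=512/800
hsv=cv2.cvtColor(p,cv2.COLOR_BGR2HSV)
m=cv2.inRange(hsv,(5,110,80),(20,255,255)); m[:, :110]=0; m[:,160:]=0; m[:170]=0;m[225:]=0
v,u=np.nonzero(m); print("orange",len(u),u.mean(),v.mean())
P=np.array([onz("top",a,b,.07) for a,b in zip(u,v)])[:,:2]
c=P.mean(0); w,V=np.linalg.eigh(np.cov(P.T)); ax=V[:,1]; print("handle c",c,"axis",ax,np.degrees(np.arctan2(ax[1],ax[0])), ((P-c)@ax).min(),((P-c)@ax).max())
for (U,Vv) in [(415,235),(550,235),(415,290),(550,290)]: print("cab top",onz("top",U*s,Vv*s,.32), d[int(Vv*s),int(U*s)])
for (U,Vv) in [(420,295),(550,297),(490,305),(465,318),(478,305)]:
  print("sash",U,Vv,depthpt("top",U*s,Vv*s,d[int(Vv*s),int(U*s)]))
a=cv2.resize(p[170:230,105:165],(600,600),interpolation=cv2.INTER_CUBIC)
b=cv2.resize(p[140:225,255:365],(776,600),interpolation=cv2.INTER_CUBIC)
cv2.imwrite("pics/z1.png",np.hstack([cv2.resize(a,(350,350)),cv2.resize(b,(450,350))]))
E
```

```text
orange 130 126.96153846153847 207.80769230769232
handle c [0.47994266 0.4670053 ] axis [-0.92521272  0.37944884] 157.70045301635867 -0.04762198586712993 0.04664702002356488
cab top [ 0.62608658 -0.01283135  0.32      ] 1.3451064
cab top [ 0.62439698 -0.26371478  0.32      ] 1.3234137
cab top [ 0.52307827 -0.01190538  0.32      ] 1.3018533
cab top [ 0.521404   -0.26039471  0.32      ] 1.1412337
sash 420 295 [ 0.51389402 -0.02105416  0.31877747]
sash 550 297 [ 0.50851828 -0.26014976  0.31928172]
sash 490 305 [ 0.51167376 -0.17379486  0.14943766]
sash 465 318 [ 0.49620414 -0.1354247   0.00386209]
sash 478 305 [ 0.50130724 -0.13557609  0.25333473]
```

View pics/z1.png

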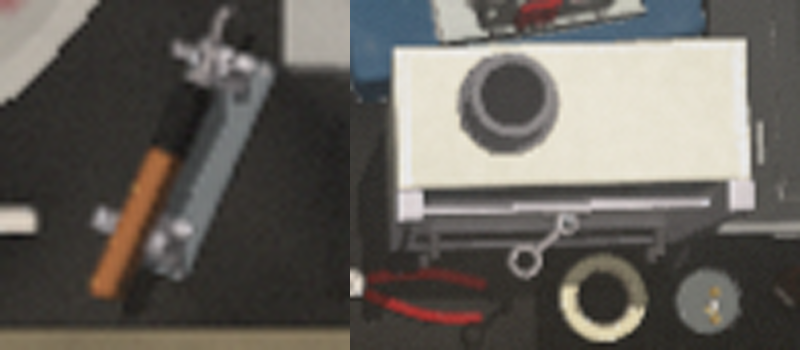

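The zoomed crop shows the orange handle with a black sleeve near the hook end, its axis yawed about -22°. The ring hole is at crop (525,260) and the pin at (567,224), so the ring is swung to +y. A large translucent rim shows near the rod, so I check its height and the other heights before moving.

```bash
cat >> h.py <<'E'
def plan(goals, n=200., a=34.):
    """goals: list of (TCP xyz, tool-x yaw deg) with tool down; prints per-call shift/turn"""
    T=tool()
    for g,yaw in goals:
        y=np.radians(yaw); X=np.array([np.cos(y),np.sin(y),0]); G=np.stack([X,np.cross([0,0,-1.],X),[0,0,-1.]],1); g=np.array(g)
        rv=R.from_matrix(T[:3,:3].T@G).as_rotvec(degrees=True); k=int(max(1,np.ceil(np.linalg.norm(g-T[:3,3])*1e3/n),np.ceil(np.linalg.norm(rv)/a)))
        for i in range(k):
            f=1/(k-i); rv=R.from_matrix(T[:3,:3].T@G).as_rotvec(); sh=T[:3,:3].T@(g-T[:3,3])*f
            print(np.round(np.degrees(rv*f),1).tolist()+np.round(sh*1e3,1).tolist())
            T[:3,3]+=T[:3,:3]@sh; T[:3,:3]=T[:3,:3]@R.from_rotvec(rv*f).as_matrix()
        print("--")
E
python3 - <<'E'
from h import *
z=np.load("pics/top0.npz");p,d=z["p"],z["d"];s=512/800
for U,V in [(165,300),(205,210),(100,200),(305,305),(372,292),(495,345),(535,332),(568,327),(610,320),(670,320),(230,65)]:
  print(U,V,depthpt("top",U*s,V*s,d[int(V*s),int(U*s)]).round(3))
def z1(u,v): return 255+(u-350)/450*110,140+v/350*85
for zz in (.25,.285): print("hole",onz("top",*z1(525,260),zz).round(3),"pin",onz("top",*z1(567,224),zz).round(3))
u0,v0=map(int,z1(525,260)); print(np.round([[depthpt("top",u,v,d[v,u])[2] for u in range(u0-4,u0+16,2)] for v in range(v0-12,v0+6)],3))
plan([((.22,-.5,.40),-68),((.42,-.15,.43),0),((.50,.25,.38),45),((.53,.42,.2),67.7)])
E
```

```text
165 300 [0.544 0.57  0.   ]
205 210 [0.57  0.248 0.725]
100 200 [0.553 0.321 0.833]
305 305 [0.517 0.221 0.124]
372 292 [0.559 0.082 0.007]
495 345 [ 0.432 -0.202  0.022]
535 332 [ 0.463 -0.299 -0.001]
568 327 [ 0.47  -0.363  0.053]
610 320 [ 0.489 -0.472  0.012]
670 320 [ 0.479 -0.563  0.124]
230 65 [0.911 0.311 0.415]
hole [ 0.478 -0.111  0.25 ] pin [ 0.504 -0.143  0.25 ]
hole [ 0.475 -0.107  0.285] pin [ 0.5   -0.138  0.285]
[[ 0.274  0.271  0.273  0.275  0.272  0.271  0.269  0.269  0.271  0.272]
 [ 0.253  0.225  0.226  0.221  0.222  0.27   0.265  0.267  0.271  0.268]
 [ 0.194  0.196  0.196  0.188  0.19   0.262  0.258  0.271  0.27   0.179]
 [ 0.164  0.167  0.16   0.162  0.156  0.158  0.256  0.274  0.268  0.145]
 [ 0.144  0.147  0.151  0.147  0.146  0.148  0.253  0.273  0.271  0.149]
 [ 0.127  0.129  0.118  0.122  0.122  0.12   0.261  0.272  0.27   0.031]
 [ 0.033  0.036  0.032  0.03   0.032  0.036  0.265  0.259  0.033  0.033]
 [ 0.037  0.034  0.038  0.03   0.031  0.264  0.265  0.03   0.029  0.026]
 [ 0.032  0.024  0.027  0.028  0.264  0.261  0.033  0.024  0.03   0.031]
 [ 0.009  0
[... 310 characters left out ...]
  0.267  0.003  0.004  0.001 -0.     0.022]
 [ 0.002  0.269  0.002  0.004  0.265  0.002  0.004 -0.002  0.002  0.021]
 [ 0.003  0.264  0.265  0.264  0.     0.006  0.007  0.004  0.023  0.024]
 [-0.002  0.     0.266  0.263  0.004  0.001  0.006  0.005  0.017  0.018]
 [ 0.004  0.001  0.004 -0.004  0.     0.003 -0.002  0.013  0.021  0.023]]
[0.0, 0.1, 0.0, -28.9, -16.2, -191.8]
--
[0.0, -0.0, -22.7, -83.2, -105.5, -10.0]
[0.0, -0.0, -22.7, -36.1, -129.4, -10.0]
[0.0, -0.0, -22.7, 16.6, -133.3, -10.0]
--
[0.0, 0.0, -15.0, 26.7, -133.3, 16.7]
[0.0, -0.0, -15.0, 60.3, -121.9, 16.7]
[0.0, -0.0, -15.0, 89.8, -102.1, 16.7]
--
[-0.0, 0.0, -11.4, 70.7, -49.5, 90.0]
[0.0, -0.0, -11.4, 79.1, -34.6, 90.0]
--
```

The hood rim is at z of at least 0.72 and the ring at z ≈ 0.264, so the sash is about 84 mm up. I keep the tool low on the left side and set out.

```bash

python3 -m jog '[[0,0,0,-29,-16,-190,60],[0,0,0,-29,-16,-190,60],[0,0,0,-29,-16,-190,60],[0,0,0,-29,-16,-190,60],[0,0,0,-29,-16,-190,60]]'
python3 -m jog '[[0,0,-22.7,-83,-105,-10,60],[0,0,-22.7,-83,-105,-10,60],[0,0,-22.7,-83,-105,-10,60],[0,0,-22.7,-83,-105,-10,60],[0,0,-22.7,-83,-105,-10,60]]'
python3 -m jog '[[0,0,-22.7,-36,-129,-10,60],[0,0,-22.7,-36,-129,-10,60],[0,0,-22.7,-36,-129,-10,60],[0,0,-22.7,-36,-129,-10,60],[0,0,-22.7,-36,-129,-10,60]]'
python3 -m jog '[[0,0,-22.7,16,-133,-10,60],[0,0,-22.7,16,-133,-10,60],[0,0,-22.7,16,-133,-10,60],[0,0,-22.7,16,-133,-10,60],[0,0,-22.7,16,-133,-10,60]]'
python3 -c "
from h import *
plan([((.48,.25,.3),45),((.535,.43,.19),67.7)]); print(get_obs()['q'])"
```

```text
time_s: 0.52
ee_pos: [0.2199, -0.4995, 0.4024]
tool_rot: [2.604, -1.755, 0.005]
contact_force: [1.0, -0.2, 0.1]
grip_width: 0.0601
time_s: 0.93
ee_pos: [0.2875, -0.3814, 0.4092]
tool_rot: [-2.903, 1.2, -0.002]
contact_force: [0.1, -0.1, 0.8]
grip_width: 0.06
time_s: 1.35
ee_pos: [0.3534, -0.2656, 0.4188]
tool_rot: [-3.082, 0.607, -0.001]
contact_force: [0.3, -1.8, -0.3]
grip_width: 0.06
time_s: 1.77
ee_pos: [0.419, -0.1495, 0.4283]
tool_rot: [-3.141, -0.009, 0.0]
contact_force: [0.0, 0.6, -0.3]
grip_width: 0.0602
[-0.0, -0.0, -14.9, 21.1, -133.0, 42.9]
[-0.0, -0.0, -14.9, 54.6, -123.1, 42.8]
[-0.0, -0.0, -14.9, 84.4, -105.0, 42.8]
--
[0.0, 0.0, -11.4, 83.1, -44.2, 55.0]
[0.0, 0.0, -11.4, 90.2, -27.0, 55.0]
--
[ 0.53588531  0.32429829 -0.41342192  1.42536343  0.12896395  1.41926719
  0.12758794]
```

```bash

python3 -c "
from h import *
T=tool(); p,d=eyes.camera('wrist'); np.savez('pics/w_ring.npz',p=p,d=d,T=T); print(eyes.get_calibration('wrist')); print(proj('wrist',(.4767,-.109,.264),T),proj('wrist',(.502,-.1405,.264),T))"
python3 -m jog '[[0,0,-15,21,-133,43,60],[0,0,-15,21,-133,43,60],[0,0,-15,21,-133,43,60],[0,0,-15,21,-133,43,60],[0,0,-15,21,-133,43,60]]'
python3 -m jog '[[0,0,-15,54,-123,43,60],[0,0,-15,54,-123,43,60],[0,0,-15,54,-123,43,60],[0,0,-15,54,-123,43,60],[0,0,-15,54,-123,43,60]]'
python3 -m jog '[[0,0,-15,84,-105,43,60],[0,0,-15,84,-105,43,60],[0,0,-15,84,-105,43,60],[0,0,-15,84,-105,43,60],[0,0,-15,84,-105,43,60]]'
python3 -m jog '[[0,0,-11.4,83,-44,55,60],[0,0,-11.4,83,-44,55,60],[0,0,-11.4,83,-44,55,60],[0,0,-11.4,83,-44,55,60],[0,0,-11.4,83,-44,55,60]]'
python3 -m jog '[[0,0,-11.4,90,-27,55,60],[0,0,-11.4,90,-27,55,60],[0,0,-11.4,90,-27,55,60],[0,0,-11.4,90,-27,55,60],[0,0,-11.4,90,-27,55,60]]'
python3 - <<'E'
from h import *
T=tool(); p,d=eyes.camera('wrist'); np.savez('pics/w_rod.npz',p=p,d=d,T=T); print(T)
w=np.load('pics/w_ring.npz')
cv2.imwrite('pics/w1.png',np.hstack([cv2.resize(w['p'],(400,300)),cv2.resize(p,(400,300))]))
for X in [(.543,.4415,.07)]: print(proj('wrist',X,T))
E
```

```text
{'vertical_fov': 65.70646984690485, 'cx': 256.672223294128, 'cy': 194.36173542084063, 'mount': array([[ 9.99999475e-01, -5.89982844e-04, -8.38355189e-04,
        -1.03424480e-03],
       [ 8.17899763e-04,  9.52189233e-01,  3.05507767e-01,
        -7.95347107e-02],
       [ 6.18028443e-04, -3.05508292e-01,  9.52189215e-01,
        -1.64218294e-01],
       [ 0.00000000e+00,  0.00000000e+00,  0.00000000e+00,
         1.00000000e+00]])}
(np.float64(309.70118358611734), np.float64(138.19748386902515)) (np.float64(329.9720661318862), np.float64(166.00267625852197))
time_s: 2.23
ee_pos: [0.4385, -0.0162, 0.3845]
tool_rot: [-3.113, -0.414, 0.003]
contact_force: [-0.6, -0.2, 0.2]
grip_width: 0.0598
time_s: 2.65
ee_pos: [0.4589, 0.1163, 0.3412]
tool_rot: [-3.033, -0.817, 0.003]
contact_force: [0.2, -0.6, -0.2]
grip_width: 0.0603
time_s: 3.07
ee_pos: [0.4791, 0.249, 0.2979]
tool_rot: [-2.901, -1.205, 0.004]
contact_force: [-0.3, -0.3, -0.4]
grip_width: 0.0599
time_s: 3.48
ee_pos: [0.5071, 0.336, 0.2438]
tool_rot: [2.768, 1.483, -0.003]
contact_force: [0.7, -0.4, -0.2]
grip_width: 0.0602
time_s: 3.9
ee_pos: [0.5342, 0.4262, 0.1895]
tool_rot: [2.607, 1.752, -0.001]
contact_force: [0.2, -0.9, 1.1]
grip_width: 0.0598
[[ 3.77844991e-01  9.25868861e-01  1.24502598e-04  5.34188193e-01]
 [ 9.25868364e-01 -3.77844641e-01 -1.09496112e-03  4.26247576e-01]
 [-9.66747766e-04  5.28998592e-04 -9.99999393e-01  1.89539660e-01]
 [ 0.00000000e+00  0.00000000e+00  0.00000000e+00  1.00000000e+00]]
(np.float64(273.6523465334743), np.float64(185.85308329594193))
```

View pics/w1.png

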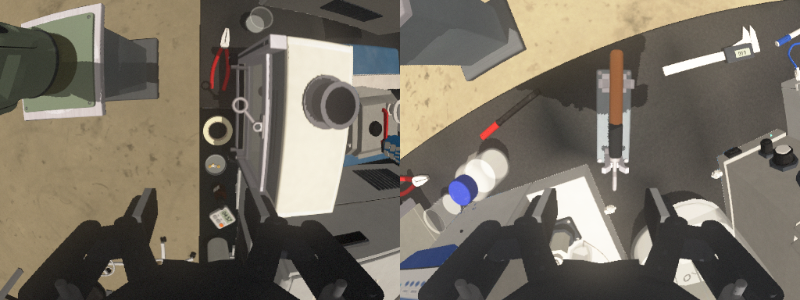

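The left half (ring view) shows the ring hole at (240,104) and pin at (259,128), i.e. (307,133) and (331,164) at full size, close to prediction. The right half shows the handle pointing straight along the image at column 615, the sleeve ending around row 150 and the hook at row 185.

```bash
python3 - <<'E'
from h import *
w=np.load('pics/w_rod.npz');p,T=w['p'],w['T'];d=w['d']
hsv=cv2.cvtColor(p,cv2.COLOR_BGR2HSV)
m=cv2.inRange(hsv,(3,90,50),(20,255,255)); m[:, :240]=0; m[:,310:]=0; m[:40]=0;m[220:]=0
n,l,st,ce=cv2.connectedComponentsWithStats(m); k=1+st[1:,4].argmax(); v,u=np.nonzero(l==k)
P=np.array([onz('wrist',a,b,.07,T) for a,b in zip(u,v)])[:,:2]; c=P.mean(0); W,V=np.linalg.eigh(np.cov(P.T)); ax=V[:,1]*np.sign(V[0,1]); t=(P-c)@ax
print(c,ax,np.degrees(np.arctan2(ax[1],ax[0])),t.min(),t.max(),"width",np.ptp((P-c)@[-ax[1],ax[0]]))
end=c+ax*t.min(); print("grip est from tail", end+.115*ax)
col=int(u.mean())
print("col",col,[(v,int(p[v,col+2].mean()),round(float(depthpt('wrist',col+2,v,d[v,col+2],T)[2]),3)) for v in range(150,250,4)])
# ring
w=np.load('pics/w_ring.npz');p,T,d=w['p'],w['T'],w['d']
q=p[110:190,280:360]; cv2.imwrite('pics/rc.png',cv2.resize(q,None,fx=7,fy=7,interpolation=cv2.INTER_CUBIC))
zz=np.array([[depthpt('wrist',u,v,d[v,u],T)[2] if d[v,u]>0 else 0 for u in range(290,345)] for v in range(118,180)])
m=((zz>.255)&(zz<.28)); 
for r in m: print(''.join('#' if x else '.' for x in r))
E
```

```text
Traceback (most recent call last):
  File "h.py", line 18, in onz
    o,d=ray(n,u,v,T); return o+d*(z-o[2])/d[2]
        ~~~^^^^^^^^^
  File "h.py", line 16, in ray
    M=cam2world(n,T); return M[:3,3],M[:3,:3]@d
  File "h.py", line 8, in cam2world
    c=eyes.get_calibration(n)
ValueError: time passes only in moves, steps and waits
```

```bash
sed -i 's/eyes.get_calibration(n)/calib(n)/' h.py; cat >> h.py <<'E'
import functools
@functools.lru_cache(None)
def calib(n): return eyes.get_calibration(n)
E
python3 - <<'E'
from h import *
w=np.load('pics/w_rod.npz');p,T=w['p'],w['T'];d=w['d']
hsv=cv2.cvtColor(p,cv2.COLOR_BGR2HSV)
m=cv2.inRange(hsv,(3,90,50),(20,255,255)); m[:, :240]=0; m[:,310:]=0; m[:40]=0;m[220:]=0
n,l,st,ce=cv2.connectedComponentsWithStats(m); k=1+st[1:,4].argmax(); v,u=np.nonzero(l==k)
P=np.array([onz('wrist',a,b,.07,T) for a,b in zip(u,v)])[:,:2]; c=P.mean(0); W,V=np.linalg.eigh(np.cov(P.T)); ax=V[:,1]*np.sign(V[0,1]); t=(P-c)@ax
print(c,ax,np.degrees(np.arctan2(ax[1],ax[0])),t.min(),t.max(),"width",np.ptp((P-c)@[-ax[1],ax[0]]))
end=c+ax*t.min(); print("grip est from tail", end+.115*ax)
col=int(u.mean())
print("col",col,[(v,int(p[v,col+2].mean()),round(float(depthpt('wrist',col+2,v,d[v,col+2],T)[2]),3)) for v in range(150,250,4)])
# ring
w=np.load('pics/w_ring.npz');p,T,d=w['p'],w['T'],w['d']
zz=np.array([[depthpt('wrist',u,v,d[v,u],T)[2] if d[v,u]>0 else 0 for u in range(290,345)] for v in range(118,180)])
m=((zz>.255)&(zz<.28)); 
for r in m: print(''.join('#' if x else '.' for x in r))
E
```

```text
[0.47508361 0.47112379] [ 0.92289738 -0.38504601] -22.64659684027238 -0.04584155556565298 0.046919392057452915 width 0.016404774406592576
grip est from tail [0.53890976 0.4444946 ]
col 276 [(150, 107, 0.068), (154, 109, 0.07), (158, 108, 0.068), (162, 54, 0.069), (166, 70, 0.07), (170, 73, 0.07), (174, 73, 0.069), (178, 73, 0.069), (182, 73, 0.069), (186, 75, 0.069), (190, 75, 0.07), (194, 73, 0.069), (198, 73, 0.068), (202, 113, 0.068), (206, 223, 0.061), (210, 254, 0.051), (214, 247, 0.051), (218, 93, -0.002), (222, 94, -0.001), (226, 94, -0.001), (230, 91, -0.0), (234, 93, -0.001), (238, 94, -0.001), (242, 98, -0.002), (246, 95, -0.002)]
...............................................########
...............................................########
..............................................#########
...............................................########
...............................................########
...............######..........................########
.............#########.........................########
...........#############.......................########
...
[... 2320 characters left out ...]
............################
...........................................############
..........................................#############
..........................................#############
.........................................##############
..........................................#############
..........................................######.######
...........................................############
............................................###########
.............................................##########
.............................................##########
.............................................##########
.............................................##########
```

```bash
python3 - <<'E'
from h import *
w=np.load('pics/w_rod.npz');T=w['T']; print("sleeve front",onz('wrist',276,201.5,.07,T))
w=np.load('pics/w_ring.npz');T,d=w['T'],w['d']
print("hole",onz('wrist',307,133.5,.264,T), "zs",[depthpt('wrist',u,v,d[v,u],T)[2] for u,v in [(298,133),(316,133),(307,126),(307,142)]])
plan([((.539,.4445,.1),67.4),((.539,.4445,.036),67.4)])
E
```

```text
sleeve front [0.5592625  0.43773083 0.07      ]
hole [ 0.47549064 -0.10348122  0.264     ] zs [np.float64(0.26207449045925313), np.float64(0.26273761496307935), np.float64(0.2614959283373638), np.float64(0.26033402737035904)]
[0.1, -0.0, 0.4, 18.9, -3.0, 90.6]
--
[-0.0, 0.0, 0.0, -0.0, 0.0, 64.0]
--
```

```bash

python3 -m jog '[[0,0,0.4,19,-4.5,30,45],[0,0,0.4,19,-4.5,60,45],[0,0,0.4,19,-4.5,90,45],[0,0,0.4,19,-4.5,90,45],[0,0,0.4,19,-4.5,90,45]]'
python3 -m jog '[[0,0,0,0,0,16,45],[0,0,0,0,0,32,45],[0,0,0,0,0,48,45],[0,0,0,0,0,64,45],[0,0,0,0,0,64,45]]'
python3 -m jog '[[0,0,0,0,0,0,30],[0,0,0,0,0,0,22],[0,0,0,0,0,0,18],[0,0,0,0,0,0,10],[0,0,0,0,0,0,10]]' 40
python3 -m jog '[[0,0,0,0,0,0,10],[0,0,0,0,0,0,10],[0,0,0,0,0,0,10],[0,0,0,0,0,0,10],[0,0,0,0,0,0,10]]' 110
python3 - <<'E'
from h import *
T=tool(); p,d=eyes.camera('wrist'); np.savez('pics/w_g.npz',p=p,d=d,T=T); cv2.imwrite('pics/w_g.png',p); print(T, get_obs()['contact_force'],get_obs()['wrist_torque'])
E
```

```text
time_s: 4.37
ee_pos: [0.5371, 0.4456, 0.101]
tool_rot: [2.613, 1.743, 0.0]
contact_force: [0.2, 0.9, 1.1]
grip_width: 0.0452
time_s: 4.78
ee_pos: [0.5367, 0.4463, 0.0361]
tool_rot: [2.612, 1.744, 0.0]
contact_force: [0.6, 0.4, 0.3]
grip_width: 0.0449
time_s: 5.2
ee_pos: [0.5369, 0.4478, 0.0377]
tool_rot: [-2.612, -1.746, -0.004]
contact_force: [0.0, -2.3, 11.0]
grip_width: 0.015
time_s: 5.62
ee_pos: [0.5369, 0.4479, 0.0379]
tool_rot: [-2.612, -1.746, -0.005]
contact_force: [-0.4, -2.8, 13.7]
grip_width: 0.0125
[[ 0.38228215  0.92404267  0.00234686  0.5369187 ]
 [ 0.92404242 -0.38228629  0.00167164  0.44785225]
 [ 0.00244184  0.00152956 -0.99999585  0.0379329 ]
 [ 0.          0.          0.          1.        ]] [-0.73305271 -3.09603261 14.5879701 ] [-0.66896284  0.17153062  0.3340461 ]
```

View pics/w_g.png

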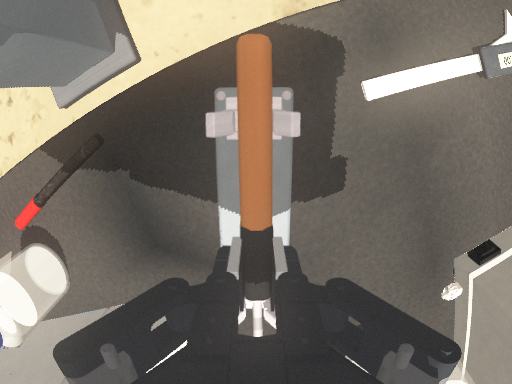

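The grasp is on the sleeve, with pads either side and the rod still in its forks. The upward force comes from the pads swinging forward as they close. Now I record the pose, lift and carry.

```bash

python3 -c "
from h import *
np.save('restT.npy',tool())"
python3 -m jog '[[0,0,0,0,0,-5,10],[0,0,0,0,0,-15,10],[0,0,0,0,0,-30,10],[0,0,0,0,0,-50,10],[0,0,0,0,0,-60,10]]'
python3 -m jog '[[0,0,0,0,0,-20,10],[0,0,0,0,0,-40,10],[0,0,0,0,0,-60,10],[0,0,0,0,0,-80,10],[0,0,0,0,0,-90,10]]'
python3 - <<'E'
from h import *
o=get_obs();print(o['contact_force'],o['wrist_torque'],o['q'])
plan([((.46,.25,.30),80),((.43,.05,.37),90),((.41,-.14,.37),120)],n=140)
E
```

```text
time_s: 6.08
ee_pos: [0.5364, 0.4481, 0.0988]
tool_rot: [-2.611, -1.746, -0.004]
contact_force: [0.0, -0.1, 0.5]
grip_width: 0.0125
time_s: 6.5
ee_pos: [0.5362, 0.4479, 0.1886]
tool_rot: [-2.611, -1.746, -0.004]
contact_force: [0.2, -0.2, -0.4]
grip_width: 0.0121
[ 0.15214981 -0.22529352 -0.35036801] [ 0.00111021 -0.05550571 -0.00586807] [-0.53381494  0.99305089 -0.6366601   0.94827596  0.53750014  1.33718683
  0.12564143]
[0.0, -0.1, -6.2, -105.8, 2.6, -56.0]
[0.0, -0.1, -6.2, -105.6, -8.9, -55.8]
--
[-0.0, 0.0, -5.0, -101.1, 2.6, -35.0]
[-0.0, 0.0, -5.0, -100.9, -6.2, -35.0]
--
[-0.0, 0.0, -15.0, -95.0, -10.0, 0.0]
[0.0, -0.0, -15.0, -89.2, -34.2, 0.0]
--
```

```bash

python3 -m jog '[[0,0,-2,-30,1,-16,10],[0,0,-4,-60,2,-32,10],[0,0,-5,-90,2,-45,10],[0,0,-6.2,-106,2,-56,10],[0,0,-6.2,-106,2,-56,10]]'
python3 -m jog '[[0,0,-2,-30,-3,-16,10],[0,0,-4,-60,-6,-32,10],[0,0,-5,-90,-8,-45,10],[0,0,-6.2,-106,-9,-56,10],[0,0,-6.2,-106,-9,-56,10]]'
python3 -m jog '[[0,0,-1,-25,0,-9,10],[0,0,-2,-50,1,-18,10],[0,0,-4,-80,2,-27,10],[0,0,-5,-101,2,-35,10],[0,0,-5,-101,2,-35,10]]'
python3 -m jog '[[0,0,-1,-25,-1,-9,10],[0,0,-2,-50,-3,-18,10],[0,0,-4,-80,-5,-27,10],[0,0,-5,-101,-6,-35,10],[0,0,-5,-101,-6,-35,10]]'
python3 -m jog '[[0,0,-4,-25,-2,0,10],[0,0,-8,-50,-5,0,10],[0,0,-12,-75,-8,0,10],[0,0,-15,-95,-10,0,10],[0,0,-15,-95,-10,0,10]]'
python3 -m jog '[[0,0,-4,-25,-8,0,10],[0,0,-8,-50,-17,0,10],[0,0,-12,-75,-25,0,10],[0,0,-15,-89,-34,0,10],[0,0,-15,-89,-34,0,10]]'
python3 - <<'E'
from h import *
o=get_obs();print(o['contact_force'],o['wrist_torque'],o['q']); T=tool();print(T)
out=[]
for n,(u0,v0,w,h) in dict(top=(250,130,110,83),scene=(200,120,110,83)).items():
    p,d=eyes.camera(n); np.savez(f"pics/{n}1.npz",p=p,d=d,T=T); out.append(cv2.resize(p[v0:v0+h,u0:u0+w],(795,600),interpolation=cv2.INTER_CUBIC))
cv2.imwrite('pics/a2.png',cv2.resize(np.hstack(out),(800,302)))
E
```

```text
time_s: 6.92
ee_pos: [0.4977, 0.3462, 0.2443]
tool_rot: [2.513, 1.883, 0.004]
contact_force: [1.1, 0.3, -0.0]
grip_width: 0.0122
time_s: 7.33
ee_pos: [0.4592, 0.2471, 0.2995]
tool_rot: [2.407, 2.016, 0.002]
contact_force: [0.5, -0.9, -0.4]
grip_width: 0.0118
time_s: 7.75
ee_pos: [0.4439, 0.1467, 0.3334]
tool_rot: [2.319, 2.117, 0.0]
contact_force: [0.5, 0.3, -1.0]
grip_width: 0.0118
time_s: 8.17
ee_pos: [0.429, 0.0467, 0.3682]
tool_rot: [2.225, 2.216, -0.0]
contact_force: [0.0, -0.3, -0.4]
grip_width: 0.0125
time_s: 8.58
ee_pos: [0.4186, -0.0482, 0.3668]
tool_rot: [-1.914, -2.49, 0.001]
contact_force: [0.5, 0.3, -1.5]
grip_width: 0.0122
time_s: 9.0
ee_pos: [0.4085, -0.1423, 0.3667]
tool_rot: [-1.572, -2.718, -0.001]
contact_force: [-0.4, -0.1, -1.7]
grip_width: 0.0123
[-0.37387593 -0.1277859  -1.7434973 ] [ 0.03412996 -0.0231723   0.0065642 ] [ 0.93215695  0.47513515 -1.13441815  1.6202449   0.43945086  1.3322921
  1.82614   ]
[[-4.98633456e-01  8.66812135e-01 -1.18260663e-03  4.08496858e-01]
 [ 8.66811509e-01  4.98634649e-01  1.13766323e-03 -1.42340281e-01]
 [ 1.57582893e-03 -4.57820085e-04 -9.99998654e-01  3.66729839e-01]
 [ 0.00000000e+00  0.00000000e+00  0.00000000e+00  1.00000000e+00]]
```

View pics/a2.png

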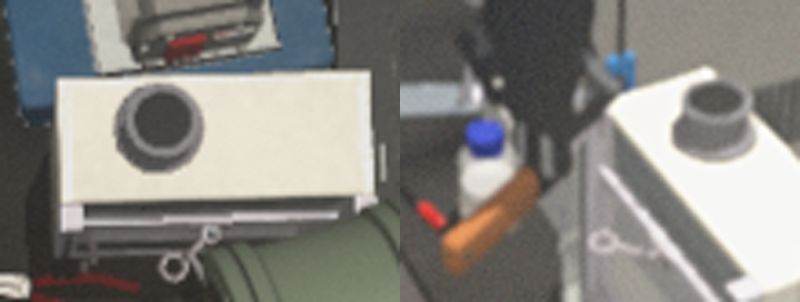

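Top view: ring hole at crop (174,266), and the hook's wire is just right of it at (190–200,245–275), still about 100 mm higher. I extract both from the depth image.

```bash
python3 - <<'E'
from h import *
w=np.load('pics/top1.npz');p,d,T=w['p'],w['d'],w['T']
tip=T[:3,3]+T[:3,1]*.0746+[0,0,-.003]; top=T[:3,3]+T[:3,1]*.0651+[0,0,.0276]; base=T[:3,3]+T[:3,1]*.0496+[0,0,.017]
print("pred tip",tip,proj('top',tip),"top",proj('top',top),"48",proj('top',base), 'hole',proj('top',(.476,-.107,.264)))
for v in range(188,210):
    r=''
    for u in range(288,322):
        z=depthpt('top',u,v,d[v,u])[2]; r+='R' if .255<z<.275 else 'H' if .34<z<.41 else 's' if z>.41 else '+' if z>.275 else '.'
    print(v,r)
w=np.load('pics/scene1.npz');d=w['d']
print('scene pred tip',proj('scene',tip),proj('scene',top),'hole',proj('scene',(.476,-.107,.264)))
# pixels of ring: bright near (600,240) crop -> full
print(200+(603-400)/400*110,120+240/302*83)
E
```

```text
pred tip [ 0.47316104 -0.10514214  0.36369569] (np.float64(299.95591335428594), np.float64(201.365939870987)) top (np.float64(303.0066927015666), np.float64(203.43461838992894)) 48 (np.float64(305.51644716041244), np.float64(208.69970190686212)) hole (np.float64(297.0075499020408), np.float64(203.28395261847533))
188 ..........RRRRRRRR+RRRRRRR+RRRR+RR
189 RRRRRRR+RRRRRRRRRRRRRRRRRRRRRRRRRR
190 RR+R++RRRRRRRRRRRRRRRR+RRRRRR+RRRR
191 RRRRRRRRR+RRRRRR+RRRR+RRRRRRRRRRRR
192 RRRR.R........RRRRRRRRRRRR........
193 ...............R..RRRRR...........
194 .................RRRRRR...........
195 ...s.............RRRRRR...........
196 .................RR+RR............
197 ................RRRRR....sssss....
198 ...............RRR...sssssssssssss
199 .............HHR...sssssssssssssss
200 ........RRRRHHHH..ssssssssssssssss
201 .......RR..RRHHH..ssssssssssssssss
202 ......RR....RRHHH.ssssssssssssssss
203 ......RR....RR.HHHssssssssssssssss
204 ......RR....RR..HHssssssssssssssss
205 ......RR....RR..HHssssssssssssssss
206 .......RRRRRR....Hssssssssssssssss
207 ........sRRR.....Hssssssssssssssss
208 ..................ssssssssssssssss
209 ..................ssssssssssssssss
scene pred tip (np.float64(255.14499006568673), np.float64(158.22635714015973)) (np.float64(253.25469984742028), np.float64(151.10651986603423)) hole (np.float64(256.06782501861034), np.float64(185.42061166705545))
255.825 185.96026490066225
```

```bash
python3 - <<'E'
from h import *
w=np.load('pics/top1.npz');d=w['d']
P=np.array([depthpt('top',u,v,d[v,u]) for u in range(300,380,3) for v in range(170,300,3) if d[v,u]>0])
Q=P[P[:,2]>.42]; i=np.argsort(-Q[:,0])[:12]; print(Q[i].round(3)); 
for y in np.arange(-.14,-.4,-.04):
    q=Q[abs(Q[:,1]-y)<.02]; 
    if len(q): print(round(y,2), 'maxx',q[:,0].max().round(3),'z there',q[q[:,0].argmax(),2].round(3), 'zmax',q[:,2].max().round(3))
E
python3 -m jog '[[0,0,0,0,-2,-0,10],[0,0,0,1,-2,12,10],[0,0,0,1,-2,24,10],[0,0,0,1,-2,36,10],[0,0,0,1,-2,44,10]]'
python3 -m jog '[[0,0,0,0,0,10,10],[0,0,0,0,0,20,10],[0,0,0,0,0,30,10],[0,0,0,0,0,40,10],[0,0,0,0,0,42,10]]'
python3 - <<'E'
from h import *
o=get_obs();print(o['contact_force'],o['wrist_torque'],o['q']); T=tool();print(T[:3,3])
p,d=eyes.camera('top'); np.savez("pics/top2.npz",p=p,d=d,T=T); a=p[180:216,280:328]
s,ds=eyes.camera('scene'); np.savez("pics/scene2.npz",p=s,d=ds,T=T); b=s[150:198,228:292]
cv2.imwrite('pics/a3.png',np.hstack([cv2.resize(a,(400,300),interpolation=cv2.INTER_CUBIC),cv2.resize(b,(400,300),interpolation=cv2.INTER_CUBIC)]))
for v in range(188,210):
    print(v,''.join('H' if .28<z<.34 else 'R' if .25<z<=.28 else 's' if z>.34 else '.' for z in [depthpt('top',u,v,d[v,u])[2] for u in range(288,322)]))
E
```

```text
[[ 0.473 -0.175  0.713]
 [ 0.472 -0.178  0.722]
 [ 0.47  -0.162  0.696]
 [ 0.467 -0.163  0.717]
 [ 0.466 -0.166  0.727]
 [ 0.466 -0.171  0.729]
 [ 0.466 -0.176  0.729]
 [ 0.465 -0.181  0.734]
 [ 0.462 -0.152  0.712]
 [ 0.461 -0.156  0.72 ]
 [ 0.461 -0.161  0.721]
 [ 0.46  -0.165  0.729]]
-0.14 maxx 0.462 z there 0.712 zmax 0.789
-0.18 maxx 0.473 z there 0.713 zmax 0.794
-0.22 maxx 0.284 z there 0.707 zmax 0.707
time_s: 9.52
ee_pos: [0.4064, -0.1394, 0.3228]
tool_rot: [-1.571, -2.72, -0.0]
contact_force: [0.1, -0.2, -1.2]
grip_width: 0.012
time_s: 9.93
ee_pos: [0.4061, -0.1397, 0.2806]
tool_rot: [-1.571, -2.719, 0.0]
contact_force: [-0.7, -0.2, -1.4]
grip_width: 0.0121
[-0.65721427 -0.20583508 -1.42724636] [ 0.0080939  -0.0057531  -0.01979876] [ 0.88579332  0.55562508 -1.07543688  1.82853708  0.54852217  1.09476349
  1.70187282]
[ 0.4061354  -0.13967274  0.28064411]
188 ..........RRRRRRRRRRRRRRRRRRRRRRRR
189 RRRRRRRRRRRRRRRRRRRRRRRRRRRRRRRRRR
190 RRRRRRRRRRRRRRRRRRRRRRRRRRRRRRsRRR
191 RRRRRRRRRRRRRRRRRRRRRRRRRRRRRRRRRR
192 RRRRRR........RRRRRRRsRRRR........
193 ...............R.RRRRRR...........
194 .................RRRRRR......s....
195 .................RRRRRR...........
196 .................RRRRR............
197 ................RRRRR.............
198 ...............RRR................
199 .............RRR..................
200 ........RRRRRRR...................
201 .......RR..RRR..................ss
202 ......RR.H..RR...............sssss
203 ......RRHHH.RR.............sssssss
204 ......RRHHHHRR.s........ssssssssss
205 ......RR..HHRRs.ssss..ssssssssssss
206 .......RRRRHH.ssssssssssssssssssss
207 ........RRRHssssssssssssssssssssss
208 ..........ssssssssssssssssssssssss
209 ..........ssssssssssssssssssssssss
```

View pics/a3.png

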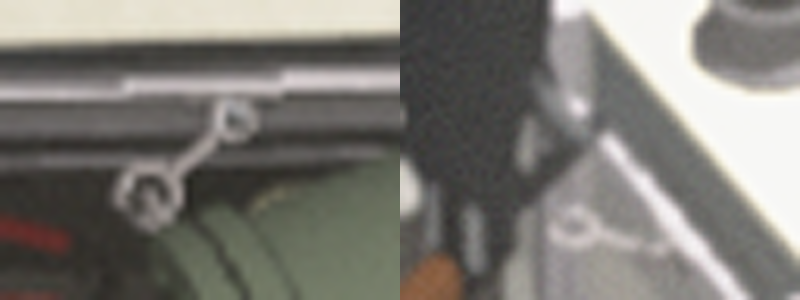

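The left half (top view) shows the ring with the dark hook tip inside its hole outline at about (150,190). The scene half is unclear about the hook, so I check it by depth.

```bash
python3 - <<'E'
from h import *
w=np.load('pics/scene2.npz');d=w['d']
T=w['T'];tip=T[:3,3]+T[:3,1]*.0746+[0,0,-.003]; print(proj('scene',tip),proj('scene',(.4755,-.108,.264)))
for v in range(164,198):
    r=''
    for u in range(228,282):
        x,y,z=depthpt('scene',u,v,d[v,u]); 
        r+='R' if (abs(x-.476)<.016 and abs(y+.108)<.016 and .25<z<.272) else 'H' if (abs(x-.46)<.03 and abs(y+.115)<.03 and .272<z<.33) else 's' if x<.46 and z>.25 else 'c' if x>.495 else '.'
    print(v,r)
E
```

```text
(np.float64(253.74922130456318), np.float64(181.46415294474104)) (np.float64(256.06735225466497), np.float64(185.68133243561866))
164 sssssssssssssssssssssssssccccccccccccccccccccccccccccc
165 sssssssssssssssssssssssssscccccccccccccccccccccccccccc
166 sssssssssssssssssssssssssssccccccccccccccccccccccccccc
167 ssssssssssssssssssssssssssssccsccccccccccccccccccccccc
168 ssssssssssssssssssssscsssssssssssccccccccccccccccccccc
169 ssssssssssssssssssssccsssssssssssccccccccccccccccccccc
170 ssssssssssssssssssssccsssssssssssccccccccccccccccccccc
171 ssssssssssssssssssssccsssssssssssccccccccccccccccccccc
172 ssssssssssssssssssscccsssssssssscccccccccccccccccccccc
173 sssssssssssssssssssccssssssssssccccccccccccccccccccccc
174 ssssssssssssssssssscccsssssssscccccccccccccccccccccccc
175 csssssssssssssssssscccsssssssccccccccccccccccccccccccc
176 ccsssssssssssssssssscssssssscccccccccccccccccccccccccc
177 ccsssssssssssssssssssssssssHcccccccccccccccccccccccccc
178 ccssssssssssssssssssssssscHHcccccccccccccccccccccccccc
179 cccssssssssssssssssssssscsHHcccccccccccccccccccccccccc
180 cccsssssssssssssssssss
[... 335 characters left out ...]
cssssssssssssssHHccccRcccccRRcccccccccccccccccccccc
187 cccccsssssssssssssHcccccRRccccRRRRRccccccccccccccccccc
188 cccccsssssssssssssHccccccRRRRRRRRRR....ccccccccccccccc
189 cccccsssssssssssssHccccccccRRcccccc...c.cccccccccccccc
190 cccccsssssssssssssccccccccccccccccccccc.cccccccccccccc
191 ccccsssssssssssssscccccccccccccccccccccccccccccccccccc
192 cccssssssssssssssccccccccccccccccccccc.ccccccccccccccc
193 ccsssssssssssssscccccccccccccccccccccccccccccccccccccc
194 .ssssssssssssssccccccccccccccccccccccccccccccccccccccc
195 sssssssssssssscccscccccccccccccccccccccccccccccccccccc
196 sssssssssssssccccccccccccccccccccccccccccccccccccccccc
197 sssssssssssscccccccccccccccccccccccccccccccccccccccccc
```

Correcting the parallax to ring height, both cameras agree. The tip must move about 5.5 mm along −tool x, and it is centred along tool y. I shift it and descend part way.

```bash
cat > chk.py <<'E'
from h import *
import sys
o=get_obs();T=tool();print(T[:3,3].round(4),o['contact_force'].round(2),o['wrist_torque'].round(3))
for n,U,V in (('top',(288,312),(186,212)),('scene',(236,268),(172,212))):
    p,d=eyes.camera(n); np.savez(f"pics/{n}_{sys.argv[1]}.npz",p=p,d=d,T=T); zr=float(sys.argv[2])
    g=cv2.cvtColor(p,cv2.COLOR_BGR2GRAY)
    for v in range(*V):
        r=''
        for u in range(*U):
            x,y,z=depthpt(n,u,v,d[v,u]); r+='s' if x<.44 and z>.1 else 'c' if x>.492 or z<.1 else 'R' if abs(z-zr)<.008 else 'H' if z>zr else 'h'
        print(v,r)
E
python3 -m jog '[[0,0,0,-2,0,0,10],[0,0,0,-4,0,0,10],[0,0,0,-5.5,0,0,10],[0,0,0,-5.5,0,0,10],[0,0,0,-5.5,0,4,10]]'
python3 -m jog '[[0,0,0,0,0,2,10],[0,0,0,0,0,4,10],[0,0,0,0,0,6,10],[0,0,0,0,0,8,10],[0,0,0,0,0,8,10]]'
python3 chk.py 3 .264
```

```text
time_s: 10.45
ee_pos: [0.4093, -0.1452, 0.278]
tool_rot: [1.572, 2.719, 0.001]
contact_force: [-0.2, 0.1, -0.8]
grip_width: 0.0117
time_s: 10.87
ee_pos: [0.4089, -0.1451, 0.2693]
tool_rot: [-1.572, -2.72, 0.0]
contact_force: [0.3, -0.6, -1.5]
grip_width: 0.0124
[ 0.4089 -0.1451  0.2693] [ 0.29 -0.58 -1.53] [ 0.008 -0.047  0.047]
186 cccccccccccccccccccccccc
187 cccccccccccccccccccccccc
188 cccccccccccccccccccccccc
189 cccccccccccccccccccccccc
190 cccccccccccccccccccccccc
191 cccccccccccccccccccccccc
192 cccccccccccccccccccccccc
193 cccccccccccccccccccccccc
194 cccccccccccccccccccccccc
195 cccccccccccccccccccccccc
196 ccccccsccccccccccccccccc
197 cccccccccccccccccccccccc
198 cccccccccccccccRRRcccccc
199 cccccccccccccRRRcccccccc
200 ccccccccRRRRRRRccccccccc
201 cccccccRRccRRRcccccccccc
202 ccccccRRccHHRRcccccccccc
203 ccccccRRccHsHRcccccccccc
204 ccccccRRccRHHHcccccHHccc
205 ccccccRRccccHHcccHHHHHHH
206 cccccccRRRRRHHHHHHHHHHHH
207 ccccccccRRRRHsssssssssss
208 ccccccccccccssssssssssss
209 cccsccccccccssssssssssss
210 ccccccccccccssssssssssss
211 ccccccccccccssssssssssss
172 sssssssssss
[... 764 characters left out ...]
3 sssssssssssscccccccccccccccccccc
194 sssssssssssscccccccccccccccccccc
195 sssssssssssccccccccccccccccccccc
196 sssssssssscccccccccccccccccccccc
197 sssssssssccccccccccccccccccccccc
198 sssssssscccccccccccccccccccccccc
199 sssssssccccccccccccccccccccccccc
200 ssssssccccccccchcccccccccccccccc
201 sssssscccccccchhcccccccccccccccc
202 sssssccccccccchhcccccccccccccccc
203 sssccccccccccccccccccccccccccccc
204 sscccccccccscccccccccccccccccccc
205 sccccccccccccccccccccccccccccccc
206 cccccccccccccccccccccccccccccccc
207 cccccccccccccccccccccccccccccccc
208 cccccccccccccccccccccccccccccccc
209 cccccccccccccccccccccccccccccccc
210 cccccccccccccccccccccccccccccccc
211 cccccccccccccccccccccccccccccccc
```

Both views now put the tip over the hole centre to within 1–2 mm. I descend through it in small rows, watching the force.

```bash

python3 -m jog '[[0,0,0,0,0,1.5,10],[0,0,0,0,0,3,10],[0,0,0,0,0,4.5,10],[0,0,0,0,0,6,10],[0,0,0,0,0,6,10]]'
python3 -m jog '[[0,0,0,0,0,1.5,10],[0,0,0,0,0,3,10],[0,0,0,0,0,4.5,10],[0,0,0,0,0,6,10],[0,0,0,0,0,6,10]]'
python3 -m jog '[[0,0,0,0,0,1.5,10],[0,0,0,0,0,3,10],[0,0,0,0,0,4.5,10],[0,0,0,0,0,6,10],[0,0,0,0,0,6,10]]'
python3 chk.py 4 .264
```

```text
time_s: 11.38
ee_pos: [0.4089, -0.1451, 0.2633]
tool_rot: [-1.572, -2.72, -0.0]
contact_force: [0.5, -0.2, -1.3]
grip_width: 0.0123
time_s: 11.8
ee_pos: [0.4089, -0.1451, 0.2573]
tool_rot: [-1.572, -2.72, 0.0]
contact_force: [-1.2, 0.7, -1.3]
grip_width: 0.0122
time_s: 12.22
ee_pos: [0.4089, -0.1451, 0.2513]
tool_rot: [-1.572, -2.72, 0.0]
contact_force: [-0.3, 0.2, -1.6]
grip_width: 0.0124
[ 0.4089 -0.1451  0.2513] [-0.28  0.23 -1.64] [ 0.008 -0.059  0.036]
186 cccccccccccccccccccccccc
187 cccccccccccccccccccccccc
188 cccccccccccccccccccccccc
189 cccccccccccccccccccccccc
190 cccccccccccccccccccccccc
191 cccccccccccccccccccccccc
192 ccccccsccccccccccccccccc
193 cccccccccccccccccccccccc
194 ccccsccccccccccccccccccc
195 cccccccccccccccccccccccc
196 cccccccccccccccccccccccc
197 cccccccccccccccccccccccc
198 ccccccccccccccccRccccccc
199 cccccccccccccRRRcccccccc
200 ccccccccRRRRRRRccccccccc
201 cccccccRRccRRRcccccccccc
202 ccccccRRccRcRRcccccccccc
203 ccccccRRcRHHRRcccccccccc
204 ccccccRRcRHHHRcccccccccc
205 ccccccRRcccHHRcccccccccc
206 cccccccRRRRRHHccHHHHHHHH
207 ccccccccRRRRHHHHHHHsssHH

[... 895 characters left out ...]
3 sssssssssssssRcccccccccccccccccc
194 sssssssssssssRcccccccccccccccccc
195 sssssssssssssccccccccccccccccccc
196 sssssssssssssccccccccccccccccccc
197 sssssssssssssccccccccccccccccccc
198 sssssssssssscccccccccccccccccccc
199 sssssssssssscccccccccccccccccccc
200 sssssssssssccccccccccccccccccccc
201 sssssssssscccchhccccccccccsccccc
202 sssssssssccccchhhccccccccccccccc
203 sssssssscccccccccccccccccccccccc
204 sssssssccccccccccccccccccccccccc
205 sssssscccccccccccccccccccccccccc
206 sssssccccccccccccccccccccccccccc
207 sssscccccccccccccccccccccccccccc
208 sssccccccccccccccccccccccccccccc
209 sscccccccccccccccccccccccccccccc
210 sccccccccccccccccccccscccccccccc
211 cccccccccccccccccccccccccccccccc
```

The hook is through the ring with no contact force. Now I draw down and find the bearing contact.

```bash

python3 -m jog '[[0,0,0,0,0,1.5,10],[0,0,0,0,0,3,10],[0,0,0,0,0,4.5,10],[0,0,0,0,0,6,10],[0,0,0,0,0,7,10]]'
python3 -m jog '[[0,0,0,0,0,1.5,10],[0,0,0,0,0,3,10],[0,0,0,0,0,4.5,10],[0,0,0,0,0,6,10],[0,0,0,0,0,7.5,10]]'
python3 -m jog '[[0,0,0,0,0,2,10],[0,0,0,0,0,4,10],[0,0,0,0,0,6,10],[0,0,0,0,0,8,10],[0,0,0,0,0,10,10]]'
python3 -m jog '[[0,0,0,0,0,2,10],[0,0,0,0,0,4,10],[0,0,0,0,0,6,10],[0,0,0,0,0,8,10],[0,0,0,0,0,10,10]]'
python3 -m jog '[[0,0,0,0,0,0,10],[0,0,0,0,0,0,10]]'
python3 -c "
from h import *
o=get_obs();T=tool();print(T[:3,3].round(4),o['contact_force'].round(2),o['wrist_torque'].round(3))
p,d=eyes.camera('top'); zr=.264-.0275
for v in range(184,214):
  print(v,''.join((lambda x,y,z:'s' if x<.44 and z>.1 else 'c' if z<.1 else 'R' if abs(z-zr)<.006 else 'H' if z>zr else 'h')(*depthpt('top',u,v,d[v,u])) for u in range(286,314)))
m=[(u,v,depthpt('top',u,v,d[v,u])[2]) for u in range(290,306) for v in range(190,212)]; print(np.round([z for u,v,z in m if .2<z<.262],3))
"
```

```text
time_s: 12.73
ee_pos: [0.409, -0.1451, 0.2444]
tool_rot: [-1.572, -2.72, -0.0]
contact_force: [0.3, -0.2, -0.9]
grip_width: 0.0123
time_s: 13.15
ee_pos: [0.409, -0.1451, 0.237]
tool_rot: [1.572, 2.72, 0.0]
contact_force: [0.2, -1.2, 0.1]
grip_width: 0.0125
time_s: 13.57
ee_pos: [0.409, -0.1451, 0.2269]
tool_rot: [-1.572, -2.72, -0.0]
contact_force: [-0.5, 0.6, 0.5]
grip_width: 0.0123
time_s: 13.98
ee_pos: [0.409, -0.1451, 0.2169]
tool_rot: [-1.572, -2.72, -0.0]
contact_force: [-0.0, -0.6, 0.2]
grip_width: 0.0121
time_s: 14.15
ee_pos: [0.409, -0.1451, 0.217]
tool_rot: [-1.572, -2.72, -0.0]
contact_force: [-0.1, -0.1, -0.9]
grip_width: 0.0122
[ 0.409  -0.1451  0.217 ] [-0.06 -0.13 -0.89] [ 0.037 -0.063 -0.   ]
184 HHHHHHHHHHHHHHHHHHHHHHHHHHHH
185 HHHHHHHHHHHHHHHHHHHHHHHHHHHH
186 HHHHHHHHHHHHHHHHHHHHHHHHHHHH
187 RHHHHHHHHHHHHHHHHRHRhRhhhRhh
188 hhhhhhhhhhhhhhhhhhhhhhhhhhhh
189 hhhhhhHHHHHHHHHHHHHHHHHHHHHH
190 HHHHHHHHHHHHHHHHHHHHHHHHHHHH
191 HHHHHHHHHHHHHHHHHHHHHHHHHHHH
192 HHHHHHHHHHHHHHHHHHHHHHHHHHHR
193 hhhhhhhhhhhhhhhHHRHHHHHHRHhh
194 hhhhhhhhhhhhhhhhhhRHHHHHhhhh
195 hhhhhhhhhhhhhhh
[... 599 characters left out ...]
ssssssss
[0.25  0.251 0.247 0.201 0.248 0.251 0.254 0.251 0.249 0.248 0.249 0.248
 0.248 0.236 0.242 0.239 0.25  0.25  0.248 0.242 0.247 0.24  0.243 0.243
 0.249 0.251 0.249 0.241 0.243 0.245 0.242 0.253 0.251 0.249 0.239 0.24
 0.234 0.237 0.224 0.244 0.252 0.249 0.25  0.242 0.239 0.236 0.244 0.243
 0.245 0.251 0.247 0.245 0.244 0.248 0.249 0.246 0.242 0.254 0.251 0.25
 0.24  0.242 0.247 0.248 0.244 0.243 0.249 0.253 0.253 0.243 0.242 0.241
 0.247 0.242 0.242 0.242 0.247 0.249 0.246 0.247 0.252 0.249 0.243 0.243
 0.242 0.242 0.249 0.251 0.247 0.244 0.243 0.245 0.255 0.25  0.249 0.241
 0.247 0.244 0.25  0.252 0.25  0.248 0.232 0.245 0.242 0.251 0.253 0.25
 0.249 0.249 0.251 0.25  0.248 0.24 ]
```

```bash

python3 -m jog '[[0,0,0,0,0,2,10],[0,0,0,0,0,5,10],[0,0,0,0,0,8,10],[0,0,0,0,0,11,10],[0,0,0,0,0,14,10]]'
python3 -m jog '[[0,0,0,0,0,3,10],[0,0,0,0,0,6,10],[0,0,0,0,0,9,10],[0,0,0,0,0,12,10],[0,0,0,0,0,15,10]]'
python3 -m jog '[[0,0,0,0,0,3,10],[0,0,0,0,0,6,10],[0,0,0,0,0,9,10],[0,0,0,0,0,12,10],[0,0,0,0,0,14,10]]'
python3 -c "
from h import *
o=get_obs();T=tool();print(T[:3,3].round(4),o['contact_force'].round(2),o['wrist_torque'].round(3))"
python3 -m jog '[[0,0,0,0,0,1,10],[0,0,0,0,0,2,10],[0,0,0,0,0,3,10],[0,0,0,0,0,3,10],[0,0,0,0,0,3,10]]'
python3 -m jog '[[0,0,0,0,0,0.5,10],[0,0,0,0,0,1,10],[0,0,0,0,0,1.5,10],[0,0,0,0,0,2,10],[0,0,0,0,0,2,10]]'
```

```text
time_s: 14.62
ee_pos: [0.409, -0.1451, 0.2027]
tool_rot: [-1.572, -2.72, -0.0]
contact_force: [0.6, -0.1, -0.1]
grip_width: 0.0123
time_s: 15.03
ee_pos: [0.409, -0.1451, 0.1878]
tool_rot: [-1.572, -2.72, -0.0]
contact_force: [0.1, -0.4, 0.1]
grip_width: 0.0119
time_s: 15.45
ee_pos: [0.409, -0.1451, 0.1737]
tool_rot: [-1.572, -2.72, -0.0]
contact_force: [0.4, -0.4, -0.8]
grip_width: 0.0123
[ 0.409  -0.1451  0.1737] [ 0.36 -0.44 -0.83] [ 0.083 -0.156 -0.049]
time_s: 15.87
ee_pos: [0.409, -0.1451, 0.1711]
tool_rot: [-1.572, -2.72, -0.0]
contact_force: [0.3, 0.3, -0.4]
grip_width: 0.0124
time_s: 16.28
ee_pos: [0.409, -0.1451, 0.169]
tool_rot: [-1.572, -2.72, -0.0]
contact_force: [0.2, 0.0, -0.7]
grip_width: 0.012
```

```bash

for i in 1; do :; done
python3 -m jog '[[0,0,0,0,0,0.5,10],[0,0,0,0,0,1,10],[0,0,0,0,0,1,10]]' | grep -E 'ee_pos|contact'
python3 -m jog '[[0,0,0,0,0,0.5,10],[0,0,0,0,0,1,10],[0,0,0,0,0,1,10]]' | grep -E 'ee_pos|contact'
python3 -m jog '[[0,0,0,0,0,0.5,10],[0,0,0,0,0,1,10],[0,0,0,0,0,1,10]]' | grep -E 'ee_pos|contact'
python3 -m jog '[[0,0,0,0,0,0.5,10],[0,0,0,0,0,1,10],[0,0,0,0,0,1,10]]' | grep -E 'ee_pos|contact'
```

```text
ee_pos: [0.409, -0.1451, 0.168]
contact_force: [0.7, -0.1, -0.9]
ee_pos: [0.409, -0.1451, 0.167]
contact_force: [0.3, 0.7, -0.1]
ee_pos: [0.409, -0.1451, 0.1661]
contact_force: [-0.6, -0.5, 2.5]
ee_pos: [0.4091, -0.1451, 0.1651]
contact_force: [-0.8, 0.3, 2.7]
```

```bash

python3 -m jog '[[0,0,0,0,0,0.5,10],[0,0,0,0,0,1,10],[0,0,0,0,0,1,10]]' | grep -E 'ee_pos|contact'
python3 -c "
from h import *
o=get_obs();T=tool();print(T[:3,3].round(4),o['contact_force'].round(2),o['wrist_torque'].round(3))
p,d=eyes.camera('top')
m=[(u,v,depthpt('top',u,v,d[v,u])[2]) for u in range(286,318) for v in range(194,212)]; z=np.array([z for u,v,z in m if .15<z<.21]); print(np.histogram(z,np.arange(.17,.21,.004)), np.median(z))"
```

```text
ee_pos: [0.4091, -0.1451, 0.1641]
contact_force: [-0.2, 0.2, 3.7]
[ 0.4091 -0.1451  0.1641] [-0.25  0.16  3.73] [ 0.196 -0.244  0.028]
(array([ 0,  0,  1,  3, 15, 40, 30, 17,  2]), array([0.17 , 0.174, 0.178, 0.182, 0.186, 0.19 , 0.194, 0.198, 0.202,
       0.206])) 0.19341889387946498
```

```bash

python3 -m jog '[[0,0,0,0,0,0.5,10],[0,0,0,0,0,1,10],[0,0,0,0,0,1,10]]' | grep -E 'ee_pos|contact'
python3 -m jog '[[0,0,0,0,0,0.4,10],[0,0,0,0,0,0.7,10],[0,0,0,0,0,0.7,10]]' | grep -E 'ee_pos|contact'
```

```text
ee_pos: [0.409, -0.1451, 0.163]
contact_force: [-0.1, 0.1, 2.5]
ee_pos: [0.409, -0.1451, 0.1623]
contact_force: [0.2, 0.1, 3.3]
```

```bash

python3 -m jog '[[0,0,0,0,0,0.4,10],[0,0,0,0,0,0.7,10],[0,0,0,0,0,0.7,10]]' | grep -E 'ee_pos|contact'
python3 -m jog '[[0,0,0,0,0,0.3,10],[0,0,0,0,0,0.5,10],[0,0,0,0,0,0.5,10]]' | grep -E 'ee_pos|contact'
```

```text
ee_pos: [0.409, -0.1451, 0.1616]
contact_force: [0.3, 0.6, 1.0]
ee_pos: [0.409, -0.1451, 0.1611]
contact_force: [0.4, 1.1, 0.9]
```

```bash

python3 -m jog '[[0,0,0,0,0,0.4,10],[0,0,0,0,0,0.7,10],[0,0,0,0,0,0.7,10]]' | grep -E 'ee_pos|contact'
python3 -m jog '[[0,0,0,0,0,0.3,10],[0,0,0,0,0,0.6,10],[0,0,0,0,0,0.6,10]]' | grep -E 'ee_pos|contact'
python3 -c "
from h import *
o=get_obs();T=tool();print(T[:3,3].round(4),o['contact_force'].round(2),o['wrist_torque'].round(3))
p,d=eyes.camera('top')
m=[(u,v,depthpt('top',u,v,d[v,u])[2]) for u in range(286,318) for v in range(194,212)]; z=np.array([z for u,v,z in m if .15<z<.21]); print(np.histogram(z,np.arange(.17,.21,.004)), np.median(z))"
```

```text
ee_pos: [0.4089, -0.1451, 0.1604]
contact_force: [0.9, 0.0, -0.2]
ee_pos: [0.4089, -0.1451, 0.1598]
contact_force: [0.3, -0.1, -0.9]
[ 0.4089 -0.1451  0.1598] [ 0.3  -0.07 -0.9 ] [ 0.028 -0.106 -0.068]
(array([ 2,  4,  6, 20, 38, 28, 11,  1,  0]), array([0.17 , 0.174, 0.178, 0.182, 0.186, 0.19 , 0.194, 0.198, 0.202,
       0.206])) 0.1881568823760078
```

```bash

python3 -m jog '[[0,0,0,0,0,0.3,10],[0,0,0,0,0,0.6,10],[0,0,0,0,0,0.6,10]]' | grep -E 'ee_pos|contact'
python3 -m jog '[[0,0,0,0,0,0.3,10],[0,0,0,0,0,0.5,10],[0,0,0,0,0,0.5,10]]' | grep -E 'ee_pos|contact'
python3 -c "
from h import *
o=get_obs();T=tool();print(T[:3,3].round(4),o['contact_force'].round(2),o['wrist_torque'].round(3))"
```

```text
ee_pos: [0.4089, -0.1451, 0.1592]
contact_force: [0.8, -0.5, -1.1]
ee_pos: [0.409, -0.1451, 0.1588]
contact_force: [1.1, -0.1, -0.9]
[ 0.409  -0.1451  0.1588] [ 1.07 -0.08 -0.93] [ 0.044 -0.034  0.025]
```

```bash

python3 -m jog '[[0,0,0,0,0,0.3,10],[0,0,0,0,0,0.6,10],[0,0,0,0,0,0.6,10]]' | grep -E 'ee_pos|contact'
python3 -m jog '[[0,0,0,0,0,0.3,10],[0,0,0,0,0,0.5,10],[0,0,0,0,0,0.5,10]]' | grep -E 'ee_pos|contact'
python3 -c "
from h import *
o=get_obs();T=tool();print(T[:3,3].round(4),o['contact_force'].round(2),o['wrist_torque'].round(3))
p,d=eyes.camera('scene'); np.savez('pics/scene5.npz',p=p,d=d,T=T)
p2,d2=eyes.camera('top'); np.savez('pics/top5.npz',p=p2,d=d2,T=T)
cv2.imwrite('pics/a5.png',np.hstack([cv2.resize(p2[175:223,276:340],(400,300),interpolation=cv2.INTER_CUBIC),cv2.resize(p[180:276,220:348],(400,300),interpolation=cv2.INTER_CUBIC)]))"
```

```text
ee_pos: [0.409, -0.1451, 0.1582]
contact_force: [0.5, -0.2, -0.3]
ee_pos: [0.409, -0.1451, 0.1577]
contact_force: [-0.7, 0.4, 0.8]
[ 0.409  -0.1451  0.1577] [-0.74  0.37  0.83] [ 0.079 -0.106 -0.04 ]
```

View pics/a5.png

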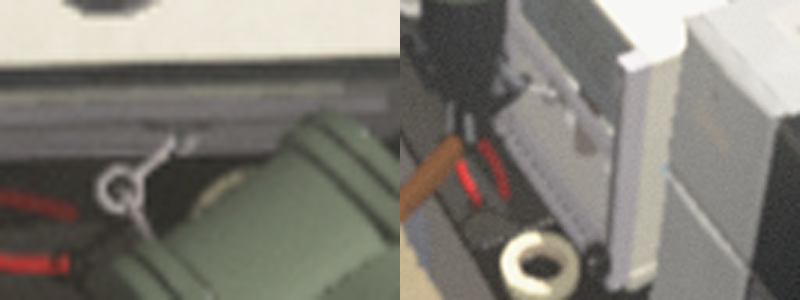

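The top view shows the hook through the ring, still swung to the same side. The scene view shows the sash right down. Force dropped to zero after the catches and now only rises again at the expected home height. I confirm the stop with one tiny pull, then back out upward.

```bash

python3 -m jog '[[0,0,0,0,0,0.3,10],[0,0,0,0,0,0.4,10],[0,0,0,0,0,0.4,10]]' | grep -E 'ee_pos|contact'
python3 -m jog '[[0,0,0,0,0,-1,10],[0,0,0,0,0,-2,10],[0,0,0,0,0,-3,10],[0,0,0,0,0,-4,10],[0,0,0,0,0,-5,10]]'| grep -E 'ee_pos|contact'
python3 -m jog '[[0,0,0,0,0,-1,10],[0,0,0,0,0,-2,10],[0,0,0,0,0,-3,10],[0,0,0,0,0,-4,10],[0,0,0,0,0,-5,10]]'| grep -E 'ee_pos|contact'
python3 chk.py 6 .180
```

```text
ee_pos: [0.409, -0.1451, 0.1573]
contact_force: [1.0, 0.2, 1.2]
ee_pos: [0.409, -0.1451, 0.1624]
contact_force: [-0.7, -0.2, -1.5]
ee_pos: [0.409, -0.1451, 0.1674]
contact_force: [0.1, 0.3, -1.6]
[ 0.409  -0.1451  0.1674] [ 0.11  0.34 -1.6 ] [0.049 0.003 0.018]
186 cccccccccccccccccccccccc
187 cccccccccccccccccccccccc
188 cccccccccccccccccccccccc
189 cccccccccccccccccccccccc
190 cccccccccccccccccccccccc
191 cccccccccccccccccccccccc
192 cccccccccccccccccccccccc
193 cccccccccccccccccccccccc
194 cccccccccccccccccccccccc
195 cccccccccccccccccccccccc
196 cccccccccccccccccccccccc
197 cccccccccccccccccccccccc
198 cccccccccccccccccccccccc
199 cccccccccccccccccccccccc
200 ccccccccccccccccccsccccc
201 cccccccccccRRRcccccccccc
202 ccccccRRRcRHRscccccccccc
203 ccccRRRRRRRRcccccccccccc
204 ccccRRcRcRRccccccccccccc
205 ccccRccHHcRccccccccccccc
206 ccccRccRHHRccccccccccccc
207 ccccRRccHHHcccccccccccHH
208 cccccRHRRHHccccccccccHHH
209 cccccccRRHHHcccccccHHHHH
210 ccccccccccHHccccccssssss
211 cccccccccccHHcccssssssss
172 sssssssssssssssssssssHcccccccccc
173 sssssssssssssssssssssccccccccccc
174 ssssss
[... 695 characters left out ...]
3 sssssssssssssssssscccccccccccccc
194 sssssssssssssssssscccccccccccccc
195 sssssssssssssssssssccccccccccccc
196 sssssssssssssssssssccccccccccccc
197 sssssssssssssssssssccccccccccccc
198 sssssssssssssssssssccccccccccccc
199 sssssssssssssssssssscccccccccccc
200 sssssssssssssssssssssccccccccccc
201 ssssssssssssssscssssssHHHHcccccc
202 ssssssssssssssccssssssHHHHcccccc
203 ssssssssssssssccsssssssHHHcccccc
204 ssssssssssssscccssssssssHHcccscc
205 ssssssssssssscccssssssssHccccccc
206 sssssssssssssccssssssssscccccccc
207 sssssssssssssccssssssssRRRRccccc
208 ssssssssssssssssssssssRcRRRRcccc
209 sssssssssssssssssssssccccccRcccc
210 sssssssssssssssssssscccccccccccc
211 sssssssssssssssssscccccccccccccc
```

```bash

python3 -m jog '[[0,0,0,0,0,-1.5,10],[0,0,0,0,0,-3,10],[0,0,0,0,0,-4.5,10],[0,0,0,0,0,-6,10],[0,0,0,0,0,-7,10]]'| grep -E 'ee_pos|contact'
python3 -m jog '[[0,0,0,0,0,-1.5,10],[0,0,0,0,0,-3,10],[0,0,0,0,0,-4.5,10],[0,0,0,0,0,-6,10],[0,0,0,0,0,-7,10]]'| grep -E 'ee_pos|contact'
python3 -m jog '[[0,0,0,0,0,-1.5,10],[0,0,0,0,0,-3,10],[0,0,0,0,0,-4.5,10],[0,0,0,0,0,-6,10],[0,0,0,0,0,-8,10]]'| grep -E 'ee_pos|contact'
python3 -m jog '[[0,0,0,0,0,-5,10],[0,0,0,0,0,-15,10],[0,0,0,0,0,-25,10],[0,0,0,0,0,-35,10],[0,0,0,0,0,-40,10]]'| grep -E 'ee_pos|contact'
python3 - <<'E'
from h import *
p,d=eyes.camera('top'); np.savez('pics/top7.npz',p=p,d=d)
z=np.array([depthpt('top',u,v,d[v,u])[2] for u in range(280,318) for v in range(194,214)]); z=z[(z>.15)&(z<.205)]; print(len(z),np.median(z))
Tr=np.load('restT.npy'); yaw=np.degrees(np.arctan2(Tr[1,0],Tr[0,0])); print(Tr[:3,3],yaw)
plan([((.41,-.14,.35),115),((.43,.05,.37),90),((.46,.25,.28),80),((Tr[0,3],Tr[1,3],.13),yaw)],n=140)
E
```

```text
ee_pos: [0.409, -0.1451, 0.1745]
contact_force: [-0.3, 0.5, -1.5]
ee_pos: [0.409, -0.1451, 0.1815]
contact_force: [0.3, 0.4, -0.8]
ee_pos: [0.409, -0.1451, 0.1894]
contact_force: [-0.6, -0.5, -1.1]
ee_pos: [0.4094, -0.1451, 0.231]
contact_force: [-0.6, -0.8, -1.2]
103 0.18650445815357775
[0.53689036 0.44787049 0.03795222] 67.53040825635954
[0.1, 0.1, 4.9, 4.0, 3.2, -118.9]
--
[0.0, 0.0, 12.5, 81.9, 49.2, -10.0]
[0.0, 0.0, 12.5, 90.6, 30.3, -10.0]
--
[-0.0, -0.0, 5.0, 100.0, 15.0, 45.0]
[-0.0, -0.0, 5.0, 100.9, 6.2, 45.0]
--
[0.0, 0.0, 6.2, 104.1, 20.7, 75.0]
[-0.0, -0.0, 6.2, 105.7, 9.3, 75.0]
--
```

```bash

python3 -m jog '[[0,0,1,1,1,-30,10],[0,0,2,2,1,-60,10],[0,0,3,3,2,-90,10],[0,0,4,4,3,-119,10],[0,0,4.9,4,3,-119,10]]'| grep -E 'ee_pos|contact'
python3 -m jog '[[0,0,3,20,12,-2,10],[0,0,6,40,24,-5,10],[0,0,9,60,36,-7,10],[0,0,12.5,82,49,-10,10],[0,0,12.5,82,49,-10,10]]'| grep -E 'ee_pos|contact'
python3 -m jog '[[0,0,3,22,7,-2,10],[0,0,6,45,15,-5,10],[0,0,9,68,22,-7,10],[0,0,12.5,90.5,30,-10,10],[0,0,12.5,90.5,30,-10,10]]'| grep -E 'ee_pos|contact'
python3 -m jog '[[0,0,1,25,4,11,10],[0,0,2,50,8,22,10],[0,0,4,75,12,34,10],[0,0,5,100,15,45,10],[0,0,5,100,15,45,10]]'| grep -E 'ee_pos|contact'
python3 -m jog '[[0,0,1,25,2,11,10],[0,0,2,50,4,22,10],[0,0,4,75,5,34,10],[0,0,5,101,6,45,10],[0,0,5,101,6,45,10]]'| grep -E 'ee_pos|contact'
python3 -m jog '[[0,0,2,26,5,19,10],[0,0,4,52,10,38,10],[0,0,5,78,15,57,10],[0,0,6.2,104,21,75,10],[0,0,6.2,104,21,75,10]]'| grep -E 'ee_pos|contact'
python3 -m jog '[[0,0,2,26,2,19,10],[0,0,4,52,5,38,10],[0,0,5,78,7,57,10],[0,0,6.2,105.7,9.3,75,10],[0,0,6.2,105.7,9.3,75,10]]'| grep -E 'ee_pos|contact'
python3 - <<'E'
from h import *
T=tool(); Tr=np.load('restT.npy'); yaw=np.degrees(np.arctan2(Tr[1,0],Tr[0,0])); print(T.round(4))
p,d=eyes.camera('wrist'); np.savez('pics/w8.npz',p=p,d=d,T=T)
p2,d2=eyes.camera('scene'); np.savez('pics/s8.npz',p=p2,d=d2,T=T)
cv2.imwrite('pics/a8.png',np.hstack([cv2.resize(p,(400,300)),cv2.resize(p2[110:170,170:250],(400,300),interpolation=cv2.INTER_CUBIC)]))
def G(z): return ((Tr[0,3],Tr[1,3],z),yaw)
plan([G(.075),G(.042)])
E
```

```text
ee_pos: [0.4108, -0.1395, 0.3524]
contact_force: [0.8, 1.1, -0.6]
ee_pos: [0.4194, -0.041, 0.3591]
contact_force: [0.1, 0.3, -0.8]
ee_pos: [0.4288, 0.0538, 0.3689]
contact_force: [-0.7, 0.7, -0.8]
ee_pos: [0.443, 0.1534, 0.3216]
contact_force: [0.6, -0.0, -1.2]
ee_pos: [0.4575, 0.2534, 0.2763]
contact_force: [-1.8, 0.4, -1.8]
ee_pos: [0.4966, 0.3513, 0.1994]
contact_force: [-1.8, -0.5, -3.4]
ee_pos: [0.5332, 0.4491, 0.1232]
contact_force: [0.5, 1.2, -1.6]
[[ 0.3786  0.9255 -0.007   0.5332]
 [ 0.9255 -0.3786 -0.0043  0.4491]
 [-0.0066 -0.0049 -1.      0.1232]
 [ 0.      0.      0.      1.    ]]
[-0.0, 0.1, 0.2, 1.1, 1.3, 52.4]
--
[-0.0, 0.0, -0.0, 0.0, 0.0, 33.0]
--
```

View pics/a8.png

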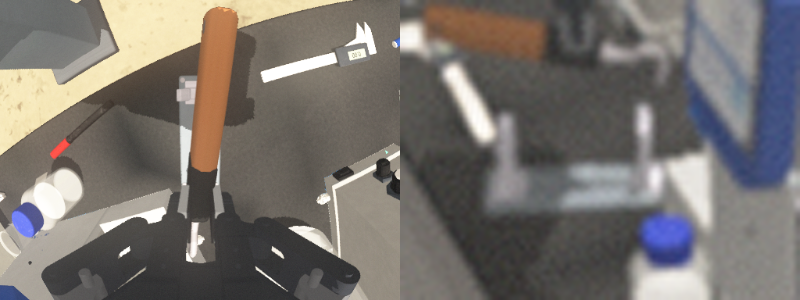

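The wrist view shows the handle turned about 5° relative to the fingers, its tail towards the right at (222,15). I measure the in-hand pose by depth, compare it with the rod as it lay in the grasp picture, and compute the corrected tool pose.

```bash
cat > rodfit.py <<'E'
from h import *
def fit(f):
    w=np.load(f);p,d,T=w['p'],w['d'],w['T']
    hsv=cv2.cvtColor(p,cv2.COLOR_BGR2HSV); m=cv2.inRange(hsv,(3,110,50),(20,255,255)); m[:,:200]=0;m[:,320:]=0
    n,l,st,ce=cv2.connectedComponentsWithStats(m); k=1+st[1:,4].argmax(); v,u=np.nonzero((l==k)&(d>0))
    P=np.array([depthpt('wrist',a,b,d[b,a],T) for a,b in zip(u,v)]); Q=(P-T[:3,3])@T[:3,:3]
    zt=np.percentile(Q[:,2],20); Q=Q[abs(Q[:,2]-np.polyval(np.polyfit(Q[:,1],Q[:,2],1),Q[:,1]))<.006]
    bins=np.arange(Q[:,1].min()+.006,Q[:,1].max()-.006,.008); C=[]
    for b in bins:
        q=Q[abs(Q[:,1]-b)<.004]; 
        if len(q)>10: C.append([(q[:,0].min()+q[:,0].max())/2,b,np.median(q[:,2])])
    C=np.array(C); a=np.polyfit(C[:,1],C[:,0],1); bz=np.polyfit(C[:,1],C[:,2],1)
    print(f,"yaw deg",np.degrees(np.arctan(a[0])),"x at y=0 mm",a[1]*1e3,"pitch deg",np.degrees(np.arctan(bz[0])),"ztop at 0",bz[1]*1e3,"tail y",Q[:,1].min()*1e3,"front",Q[:,1].max()*1e3)
    # roll: slope of z across x
    r=Q[:,2]-np.polyval(bz,Q[:,1]); xx=Q[:,0]-np.polyval(a,Q[:,1]); mm=abs(xx)<.006
    print("  roll deg",np.degrees(np.arctan(np.polyfit(xx[mm],r[mm],1)[0])))
for f in ('pics/w_rod.npz','pics/w_g.npz','pics/w8.npz'): fit(f)
E
python3 rodfit.py
```

```text
pics/w_rod.npz yaw deg -0.26097365274933704 x at y=0 mm 19.62112592090845 pitch deg 0.06525569361319844 ztop at 0 121.21895255698959 tail y -118.30174972091267 front -24.677219756710628
  roll deg -2.1041438297982356
pics/w_g.npz yaw deg 0.6712903044035531 x at y=0 mm 0.3835862937274239 pitch deg 0.29723466544050337 ztop at 0 -30.260427835974404 tail y -112.00855748792668 front -18.278582486084154
  roll deg 0.8953970072568896
pics/w8.npz yaw deg -5.982840542487289 x at y=0 mm -0.18690328831327543 pitch deg 10.104549576736876 ztop at 0 -28.96900620916709 tail y -118.39805719118762 front -25.29464308446458
  roll deg 2.086662845621694
```

The rod has pitched about 10° hook-down, yawed 6° and slid back about 7 mm, so the hook probably brushed something on the lower return path. I check whether anything moved, and compute the tool pose that puts the rod exactly as it lay.

```bash
sed -i 's/^for f in .*//' rodfit.py; cat >> rodfit.py <<'E'
    L=np.array([a[0],1,bz[0]]); L/=np.linalg.norm(L); tail=Q[:,1].min(); fr=Q[:,1].max()
    y0=(tail+fr)/2; o=np.array([np.polyval(a,y0),y0,np.polyval(bz,y0)])
    z=np.array([0,0,-1.]); z-=L*(z@L); z/=np.linalg.norm(z); F=np.eye(4); F[:3,:3]=np.stack([L,np.cross(z,L),z],1); F[:3,3]=o
    return T,F
E
cat > corr.py <<'E'
from rodfit import *
Tg,Fg=fit('pics/w_g.npz')
def target(f,up=0.):
    T,F=fit(f); W=Tg@Fg; W=W.copy(); W[2,3]+=up; return W@np.linalg.inv(F)
def rows(T,G,k):
    D=np.linalg.inv(T)@G; print("turn",np.degrees(R.from_matrix(D[:3,:3]).as_rotvec()).round(2),"shift",(D[:3,3]*1e3).round(1))
E
python3 - <<'E'
from corr import *
T=tool(); G=target('pics/w8.npz',.085); print(G.round(4)); rows(T,G,1)
p,d=eyes.camera('top'); np.savez('pics/top9.npz',p=p,d=d); q=np.load('pics/top0.npz')['p']
for nm,(lo,hi),(u0,u1,v0,v1) in [('bluecap',((105,100,60),(130,255,255)),(180,215,180,212)),]:
    for im in (q,p):
        m=cv2.inRange(cv2.cvtColor(im,cv2.COLOR_BGR2HSV),lo,hi)[v0:v1,u0:u1]; v,u=np.nonzero(m); print(nm,len(u),u.mean()+u0,v.mean()+v0)
df=cv2.absdiff(p,q).max(2); m=cv2.threshold(cv2.GaussianBlur(df,(3,3),0),45,255,0)[1]; n,l,st,ce=cv2.connectedComponentsWithStats(m)
for s in st[1:]:
    if s[4]>12: print(s)
z0,z1=np.load('pics/top0.npz')['d'],d
print("beaker/monitor z:",[(depthpt('top',u,v,z1[v,u]).round(3)) for u,v in [(170,170),(190,172),(210,172),(195,160)]])
E
```

```text
pics/w_g.npz yaw deg 0.6712903044035531 x at y=0 mm 0.3835862937274239 pitch deg 0.29723466544050337 ztop at 0 -30.260427835974404 tail y -112.00855748792668 front -18.278582486084154
  roll deg 0.8953970072568896
pics/w8.npz yaw deg -5.982840542487289 x at y=0 mm -0.18690328831327543 pitch deg 10.104549576736876 ztop at 0 -28.96900620916709 tail y -118.39805719118762 front -25.29464308446458
  roll deg 2.086662845621694
[[ 0.2741  0.9484  0.1596  0.5493]
 [ 0.9616 -0.2676 -0.0613  0.4435]
 [-0.0154  0.1703 -0.9853  0.1246]
 [ 0.      0.      0.      1.    ]]
turn [-9.89 -0.28 -6.44] shift [ 1.7 14.4  2.8]
bluecap 112 193.21428571428572 192.78571428571428
bluecap 111 193.2972972972973 192.95495495495496
[140 172   7  10  24]
[  86  177  119   54 2782]
[294 188  49   9 116]
[274 190  17   2  25]
[291 200  11   9  55]
[ 125  227   64   76 1242]
[201 227  27  54 273]
[173 228  29  32 300]
[ 286  276  226  108 8438]
[189 300  67  61 934]
[508 314   4   8  21]
[228 324  28  39 287]
[248 338  17  13 148]
[482 351  10  10  70]
[278 353   9  15  66]
[249 356  10   7  34]
[275 357   5  12  35]
[492 357  15  13  86]
[250 361  13   9  37]
[266 362   5   5  17]
[293 367   6  10  21]
[327 380   6   4  17]
[273 382  14   2  23]
beaker/monitor z: [array([0.565, 0.257, 0.351]), array([0.559, 0.201, 0.352]), array([0.559, 0.145, 0.347]), array([0.594, 0.187, 0.348])]
```

The hook hit the fixed blue monitor (z 0.35). No bystander has moved. I apply the in-hand correction above the rest and re-measure.

```bash

python3 -m jog '[[-3,0,-2,0.5,4,0,10],[-6,0,-4,1,8,1,10],[-9,-0.3,-6,1.5,12,2,10],[-9.9,-0.3,-6.4,1.7,14.4,2.8,10],[-9.9,-0.3,-6.4,1.7,14.4,2.8,10]]'
python3 - <<'E'
from corr import *
T=tool(); p,d=eyes.camera('wrist'); np.savez('pics/w10.npz',p=p,d=d,T=T); p2,d2=eyes.camera('scene'); np.savez('pics/s10.npz',p=p2,d=d2,T=T)
for up in (.085,.04,0): G=target('pics/w10.npz',up); rows(T,G,1)
cv2.imwrite('pics/a10.png',np.hstack([cv2.resize(p,(400,300)),cv2.resize(p2[110:170,170:250],(400,300),interpolation=cv2.INTER_CUBIC)]))
E
```

```text
time_s: 26.62
ee_pos: [0.5498, 0.4433, 0.1267]
tool_rot: [2.388, 1.802, 0.14]
contact_force: [0.2, 0.0, -0.9]
grip_width: 0.0125
pics/w_g.npz yaw deg 0.6595102661983038 x at y=0 mm 0.5153652162939145 pitch deg 0.29025106017024727 ztop at 0 -30.507457426513806 tail y -112.10636348389474 front -18.376437330139993
  roll deg 0.8955398487717996
pics/w10.npz yaw deg -5.810772627459835 x at y=0 mm 0.13645642603239438 pitch deg 10.186500062077402 ztop at 0 -29.287895734854864 tail y -118.61193695765924 front -25.52731144016624
  roll deg 2.2607997193925664
turn [ 0.02 -0.08  0.07] shift [-0.1 -0.7  2.1]
pics/w10.npz yaw deg -5.810772627459835 x at y=0 mm 0.13645642603239438 pitch deg 10.186500062077402 ztop at 0 -29.287895734854864 tail y -118.61193695765924 front -25.52731144016624
  roll deg 2.2607997193925664
turn [ 0.02 -0.08  0.07] shift [ 0.5 -8.4 46.4]
pics/w10.npz yaw deg -5.810772627459835 x at y=0 mm 0.13645642603239438 pitch deg 10.186500062077402 ztop at 0 -29.287895734854864 tail y -118.61193695765924 front -25.52731144016624
  roll deg 2.2607997193925664
turn [ 0.02 -0.08  0.07] shift [  1.1 -15.3  85.8]
```

View pics/a10.png

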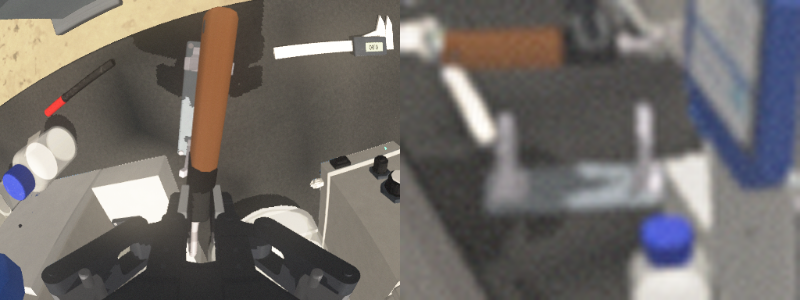

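The scene view shows the rod level above the two forks, and in the wrist view it runs parallel to the plate. I descend with force checks.

```bash

python3 -m jog '[[0,0,0,0,-2,12,10],[0,0,0,0.2,-4,24,10],[0,0,0,0.5,-6,36,10],[0,0,0,0.5,-8.4,46.4,10],[0,0,0,0.5,-8.4,46.4,10]]'| grep -E 'ee_pos|contact'
python3 - <<'E'
from corr import *
T=tool(); p,d=eyes.camera('wrist'); np.savez('pics/w11.npz',p=p,d=d,T=T)
for up in (.02,.01,0): G=target('pics/w11.npz',up); rows(T,G,1)
E
```

```text
ee_pos: [0.5482, 0.4427, 0.0751]
contact_force: [0.1, 0.0, -1.6]
pics/w_g.npz yaw deg 0.6599729510399887 x at y=0 mm 0.5211909946006898 pitch deg 0.2904254401768104 ztop at 0 -30.50518249471384 tail y -112.10366040352399 front -18.373737778146626
  roll deg 0.8953266686905889
pics/w11.npz yaw deg -5.973508919304053 x at y=0 mm -0.19509150731195118 pitch deg 10.195771482513495 ztop at 0 -29.26359997280444 tail y -118.81262525582578 front -25.532608370681668
  roll deg 1.4164702721430589
turn [-0.16  0.15 -0.05] shift [ 1.5 -1.4 15.5]
pics/w11.npz yaw deg -5.973508919304053 x at y=0 mm -0.19509150731195118 pitch deg 10.195771482513495 ztop at 0 -29.26359997280444 tail y -118.81262525582578 front -25.532608370681668
  roll deg 1.4164702721430589
turn [-0.16  0.15 -0.05] shift [ 1.7 -3.1 25.3]
pics/w11.npz yaw deg -5.973508919304053 x at y=0 mm -0.19509150731195118 pitch deg 10.195771482513495 ztop at 0 -29.26359997280444 tail y -118.81262525582578 front -25.532608370681668
  roll deg 1.4164702721430589
turn [-0.16  0.15 -0.05] shift [ 1.8 -4.8 35.2]
```

```bash

python3 -m jog '[[0,0,0,0.4,-0.7,6,10],[0,0,0,0.8,-1.4,12,10],[0,0,0,1.2,-2,18,10],[0,0,0,1.5,-3,25,10],[0,0,0,1.5,-3,25,10]]'| grep -E 'ee_pos|contact'
python3 -m jog '[[0,0,0,0,-0.4,2,10],[0,0,0,0,-0.8,4,10],[0,0,0,0,-1,6,10],[0,0,0,0,-1,6,10]]'| grep -E 'ee_pos|contact'
python3 - <<'E'
from corr import *
T=tool(); p,d=eyes.camera('wrist'); np.savez('pics/w12.npz',p=p,d=d,T=T); print(get_obs()['wrist_torque'])
for up in (0,): G=target('pics/w12.npz',up); rows(T,G,1)
E
```

```text
ee_pos: [0.5504, 0.4439, 0.0516]
contact_force: [-0.2, -0.2, -2.0]
ee_pos: [0.5507, 0.4441, 0.0469]
contact_force: [0.5, 0.2, -2.2]
pics/w_g.npz yaw deg 0.65965044636667 x at y=0 mm 0.5168580792541222 pitch deg 0.2903002946810168 ztop at 0 -30.5063811482826 tail y -112.10545172266342 front -18.375526861917418
  roll deg 0.8954715530774948
[ 0.05016166  0.24680529 -0.01820309]
pics/w12.npz yaw deg -5.998623249900323 x at y=0 mm -0.16640671817107952 pitch deg 10.226650465940907 ztop at 0 -29.23209521971191 tail y -118.94154482586055 front -25.337622931123185
  roll deg 2.0323006894865006
turn [-0.08 -0.03 -0.11] shift [-0.8 -2.1  7. ]
```

```bash

python3 -m jog '[[0,0,0,-0.2,-0.6,1.5,10],[0,0,0,-0.4,-1,3,10],[0,0,0,-0.4,-1,3,10]]'| grep -E 'ee_pos|contact'
python3 -m jog '[[0,0,0,-0.2,-0.6,1,10],[0,0,0,-0.4,-1,2,10],[0,0,0,-0.4,-1,2,10]]'| grep -E 'ee_pos|contact'
python3 - <<'E'
from corr import *
T=tool(); p,d=eyes.camera('wrist'); np.savez('pics/w13.npz',p=p,d=d,T=T); print(get_obs()['contact_force'],get_obs()['wrist_torque'])
for up in (0,): G=target('pics/w13.npz',up); rows(T,G,1)
E
```

```text
ee_pos: [0.55, 0.4438, 0.0437]
contact_force: [-0.3, -0.3, -2.0]
ee_pos: [0.5493, 0.4436, 0.0416]
contact_force: [-0.6, 0.1, -0.9]
pics/w_g.npz yaw deg 0.6596547797689993 x at y=0 mm 0.5169684563641989 pitch deg 0.2902966298981897 ztop at 0 -30.50629622148789 tail y -112.10535490743833 front -18.37543041089574
  roll deg 0.8954647374925363
[-0.60788887 -0.00351867 -0.90138812] [ 0.05033472  0.18316954 -0.00844538]
pics/w13.npz yaw deg -5.905088865478796 x at y=0 mm -0.10415212028028117 pitch deg 10.223073245532055 ztop at 0 -29.255429963235123 tail y -118.73591502501768 front -25.36872889721072
  roll deg 1.5635102065905673
turn [-0.08 -0.02 -0.01] shift [-0.1 -0.   2.1]
```

```bash

python3 -m jog '[[0,0,0,0,0,0.7,10],[0,0,0,0,0,1.4,10],[0,0,0,0,0,1.4,10]]'| grep -E 'ee_pos|contact'
python3 -m jog '[[0,0,0,0,0,0.4,10],[0,0,0,0,0,0.8,10],[0,0,0,0,0,0.8,10]]'| grep -E 'ee_pos|contact'
python3 - <<'E'
from h import *
T=tool(); p,d=eyes.camera('scene'); pw,dw=eyes.camera('wrist'); np.savez('pics/w14.npz',p=pw,d=dw,T=T)
cv2.imwrite('pics/a14.png',np.hstack([cv2.resize(pw,(400,300)),cv2.resize(p[110:170,170:250],(400,300),interpolation=cv2.INTER_CUBIC)]))
E
```

```text
ee_pos: [0.5497, 0.4436, 0.0404]
contact_force: [-0.2, -0.2, -1.3]
ee_pos: [0.5498, 0.4436, 0.0397]
contact_force: [1.2, 0.5, -0.2]
```

View pics/a14.png

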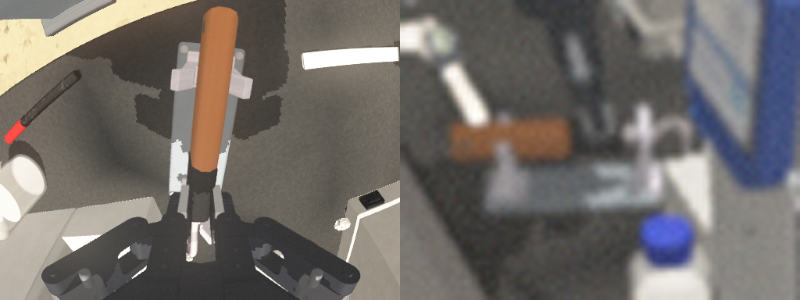

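The handle now sits in the rear fork and the hook hangs past the front fork, with light contact. I open the gripper gently and check.

```bash

python3 -m jog '[[0,0,0,0,0,0,14],[0,0,0,0,0,0,17],[0,0,0,0,0,0,20],[0,0,0,0,0,0,24],[0,0,0,0,0,0,30]]' 20
python3 -m jog '[[0,0,0,0,0,0,40],[0,0,0,0,0,0,40],[0,0,0,0,0,0,40]]'
python3 - <<'E'
from corr import *
T=tool(); pw,dw=eyes.camera('wrist'); np.savez('pics/w15.npz',p=pw,d=dw,T=T)
T,F=fit('pics/w15.npz'); A,B=Tg@Fg,T@F
print("dpos mm",((B-A)[:3,3]*1e3).round(1),"axis rest",A[:3,0].round(3),"now",B[:3,0].round(3))
E
```

```text
time_s: 29.55
ee_pos: [0.5498, 0.4436, 0.0398]
tool_rot: [2.389, 1.802, 0.138]
contact_force: [1.0, -0.0, 0.9]
grip_width: 0.0298
time_s: 29.8
ee_pos: [0.5498, 0.4436, 0.0398]
tool_rot: [2.389, 1.802, 0.138]
contact_force: [-0.5, 1.2, -0.3]
grip_width: 0.04
pics/w_g.npz yaw deg 0.6596299841267577 x at y=0 mm 0.5165478984015621 pitch deg 0.2902896373140487 ztop at 0 -30.506368143797623 tail y -112.10552167681858 front -18.37559684422636
  roll deg 0.8954783461118838
pics/w15.npz yaw deg -4.566367654607607 x at y=0 mm -0.07692563540731345 pitch deg 10.01782420614337 ztop at 0 -29.288641257306605 tail y -118.31220513679078 front -24.612472107586918
  roll deg 0.9087632294560829
dpos mm [ 0.4 -1.7  0.1] axis rest [ 0.928 -0.372 -0.004] now [ 0.937 -0.35  -0.002]
```

```bash

python3 -m jog '[[0,0,0,0,0,-10,40],[0,0,0,0,0,-30,40],[0,0,0,0,0,-60,40],[0,0,0,0,0,-90,40],[0,0,0,0,0,-120,40]]'
python3 - <<'E'
from corr import *
T=tool(); pw,dw=eyes.camera('wrist'); np.savez('pics/w16.npz',p=pw,d=dw,T=T)
T,F=fit('pics/w16.npz'); A,B=Tg@Fg,T@F
print("dpos mm",((B-A)[:3,3]*1e3).round(1),"axis rest",A[:3,0].round(3),"now",B[:3,0].round(3))
p,d=eyes.camera('top'); q=np.load('pics/top0.npz')['p']
cv2.imwrite('pics/a16.png',np.vstack([np.hstack([cv2.resize(x[170:225,105:178],(400,300),interpolation=cv2.INTER_CUBIC) for x in (q,p)]),np.hstack([cv2.resize(p[140:215,255:355],(400,300),interpolation=cv2.INTER_CUBIC),cv2.resize(pw,(400,300))])]))
z=np.array([depthpt('top',u,v,d[v,u])[2] for u in range(286,312) for v in range(200,212)]); z=z[(z>.15)&(z<.23)]; print('ring z',len(z),np.median(z)); print(get_obs()['contact_force'])
E
```

```text
time_s: 30.27
ee_pos: [0.53, 0.451, 0.1601]
tool_rot: [2.389, 1.803, 0.138]
contact_force: [0.3, -0.2, -0.7]
grip_width: 0.0399
pics/w_g.npz yaw deg 0.6596203931868001 x at y=0 mm 0.5164938763427295 pitch deg 0.2902567102708703 ztop at 0 -30.505989980941205 tail y -112.10517062379985 front -18.375247550432263
  roll deg 0.8954561776020462
pics/w16.npz yaw deg -4.460587282597915 x at y=0 mm 0.11778546384964139 pitch deg 10.047901693078591 ztop at 0 92.98692987987613 tail y -118.36188476087652 front -23.62992349925979
  roll deg 0.21067582645531266
dpos mm [ 0.7 -1.8 -0. ] axis rest [ 0.928 -0.372 -0.004] now [ 0.937 -0.348 -0.002]
ring z 39 0.18435831820131976
[-0.1415006   0.07047875 -0.22296277]
```

View pics/a16.png

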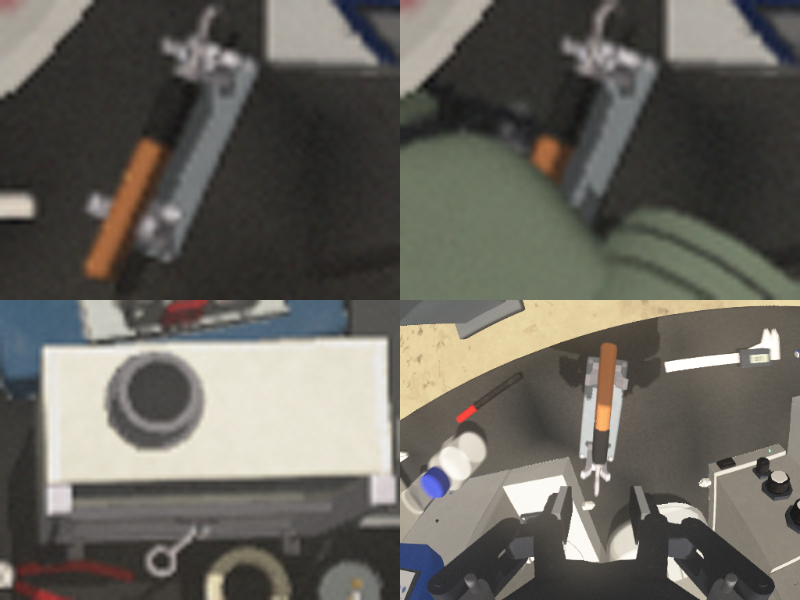

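The rod lies in both forks with its hook at the same spot as at the start (upper pair), the sash is down and the gripper is clear. I hand the job in.

```bash
python3 -c "
from h import *
print(env.job_done()); print(get_obs()['time_s'])"
```

```text
the job is handed in; nothing more can be done
None
the job is handed in; nothing more can be done
```

The sash is down on the sill, the rod is back in both forks of its rest, and I handed the job in at about 30 s of the 72 s allowed. The hand-in gave no verdict.

**What I did:** I took the rod off its rest, lowered the hook through the swung ring and drew the sash down in small steps. The pull was about 5 N at most through the catches, until they snapped over. I then backed the hook straight up without touching the ring, laid the rod back and let go.

**Last checks:**
- **Sash:** after the snap there was no load until the hook met the ring again, about 9 mm below where the catches began. That is the expected home height. The last depth reading of the ring was 184 mm, against about 182.5 mm expected for its upper surface when home; this camera had read about 2 mm high before.
- **Rod:** the handle is within 2 mm of where it lay. It is turned about 1.4° from its first angle, so the hook's tip is off by an estimated 3–4 mm. The hook hangs over the same end and the gripper is clear.
- **Bystanders:** the bottle's cap had not moved. Comparing the top views before and after the carry back showed no change around the others.

**What went wrong:** on the way back I flew about 20 mm lower than on the way out, and the hook appears to have brushed the fixed blue monitor. This tilted the rod 10° in the grip and pushed it back about 7 mm. I measured this with the wrist camera and corrected the tool's pose before laying the rod down. The rod had also sat about 5° askew in the grip since the first carry, and I allowed for that when aiming at the ring.

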